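# Clear and rub down a sprung print bed between prints

## Robot

A 6-joint arm with a two-finger parallel gripper is mounted at the origin on the work surface. World frame = base frame: x ahead of the robot, y to its left, z up, the work surface at z = 0. Lengths are in m, angles in rad, forces in N, time in s.
With the tool pointing down it reaches from about 0.375 to 0.9 m from the base axis. Payload 3.1 kg.
Tool frame: the origin (TCP) lies between the finger pads; the fingertips stand 19 mm ahead of it and the grasp point (between the pads) is the TCP; z points along the fingers, y is the line along which they close (so a half turn about z gives the same grasp; the last joint's range is limited). The gripper opens to 87 mm and grips with 3 to 60 N. Pads are 19 mm wide; open, the fingers measure 117 mm over their backs; the gripper's body (75 mm by 190 mm) begins 51 mm behind the grasp point.
Start: joints at [-1.448, 0.527, 1.433, -0, 1.181, -0.178], TCP at [0.185, -0.597, 0.242] pointing down, gripper open.
Joint ranges: [-3.08, 3.08], [-0.75, 2.2], [0.22, 2.44], [-1.43, 4.57], [0, 2.65], [-2.85, 2.85]. Speed limits (rad/s): [2.79, 2.79, 3.14, 3.14, 3.14, 3.14].

## Interface

Orientations are given as a unit quaternion [x, y, z, w].
In Python, from rig import telemetry, viewer, hand_in gives the robot as it stands. The module is installed in compiled form; this text tells all that it offers.
- The arm moves only by the shell command python3 -m creep 'ROWS' [FORCE]. ROWS is JSON, a list of rows, each an object with "translation": the shift along the tool's x, y, z in mm, a list of three; "roll": the turn about the tool's z in degrees; "gripper": the finger opening in mm, from 0 to 87. In form: [{"translation": [tx, ty, tz], "roll": roll, "gripper": gripper}, ...]. A call has 1 to 5 rows; each row is the pose to reach, as a shift and turn from the pose commanded when the call began, along the tool's axes at that moment; what a row does not reach only later rows make up. A row lasts 1/12 s, in which the tool goes at most 41.7 mm and 7.16 degrees, less where a joint would pass 70% of its speed; a pose out of reach is approached as far as the arm can. A call with a gripper value outside its range is refused whole. The fingers move at their own pace and stop on an object; FORCE is the grip in N (left out, the last holds). Time passes only in rows, so rows that repeat a pose let the fingers close. It gives the time, the measured TCP pose, the force, the opening and the grip force at its end, in the units of the state.
- telemetry.get_obs(): the state, without advancing time (a new reading comes with each control period).
- viewer.camera(name): name is "scene" or "side" or "wrist"; returns the picture (400x640x3 uint8, blue, green, red); there is no depth.
- viewer.camera_info(name): a dict with "intrinsics" (3x3 intrinsics, pixels), "rvec" (rotation vector, rad) and "tvec" (3), from world to camera coordinates, as OpenCV has them; the wrist camera has in their place "hand_eye" (4x4, takes a point from camera to tool coordinates, whose origin is the TCP and whose axes are the flange's). Camera axes: x right, y down, z forward; pixel columns grow to the right and rows downward; lengths in m; the calibration is good to about 2 mm. A picture is of the moment at which its call begins: read the wrist's pose just before it. camera_info takes no time and is no camera call.
- hand_in(): hands the job in; it is judged then, once.
Trained networks look in the newest picture that a camera, given by its name, has taken for a name from the list of things; names that differ only in an ending like _2 or _b are one class to them, and where a whole thing is asked for, a point or a joint stands for the part that bears it (a point fixed in the world has none). Each returns a list of dicts, best first, with "p" (0 to 1); they miss things now and then, are a little off and sometimes report something else, mostly with a low value. They report only what shows in the picture. A call takes as long as a camera call. They do not tell look-alikes from the thing itself.
- viewer.recognise(camera, thing): "bbox" ([left, top, width, height] in pixels, round what is visible of it).
The state is a dict: "time": time; "q": joint angles; "joint_velocities": joint speeds; "joint_torque": joint torques, N m; "position": TCP position; "tool_rot": TCP orientation; "ft_force": force on the tool from outside, world axes, zero at the start; "moment": the same for the moment, N m; "grip_width": finger opening in m; "grip_force": force on a finger pad.
Only numpy, scipy, OpenCV 4.12 (cv2) and the standard library are available. Lean on these libraries where they do the work, as an engineer would, in place of code of your own. Each camera call takes 0.05 s, during which the arm holds its last target. There are 200 camera calls.

## Task

Get the print bed ready for its next job: switch its isolator off, move all finished prints from the bed into the blue bin, then rub the bed down with the rubbing block set square across it: one stroke there and back, starting flush with the tab end, going to the far end and returning to the tab end, with a steady pressure of about one kilogram (10 N). Then put the block back on its rubber mat, base down and lying along it, and switch the isolator on again. Leave the other things on the bench where they are.

Things in the scene. Friction and masses are not known exactly. Their poses are not given: they have to be found in the camera images.
- handle (a joint): Rotary handle of the isolator, rad: 0 = off, 1.571 = on, end stops at both. The value grows clockwise seen from above. It stays where it is left (friction about 0.08 N m, no spring).
- handle_grip (a point): Point on the isolator handle's turning axis, at mid-height of its black grip bar, 68 mm above the bench; turns with it. The bar is 66 mm long along this point's y axis, 14 mm thick along x, and reaches 14 mm below and above this point. z is up. It stands on a grey isolator box, 100 x 90 mm, 45 mm tall, fixed to the bench.
- bed: Dark steel print bed, 200 mm (x) by 260 mm (y), on a fixed black base. Origin: centre of its underside; z up; top surface 6 mm above it, 40 mm above the bench. Tab end: +y end, with a 60 x 26 mm bright tab; far end: -y. Sprung: moves straight down only, up to 8 mm, from an upper stop; starts sinking at about 5 N, then 1 mm per 1.5 N (about 3 mm at 10 N).
- hub_a: White printed hub: round flange 42 mm diameter, 5 mm thick, with a stem 24 mm diameter above it, 34 mm tall in all. Origin at the centre of its underside, z along the stem. About 40 g, starts standing on the bed. May be absent.
- hub_b: Second hub, identical to hub_a. May be absent.
- foot: White printed foot: plate 50 mm (x) by 38 mm (y), 6 mm thick, with an upright rib along x over its middle, 50 mm long and 14 mm thick (y), 34 mm tall in all. Origin at the centre of its underside, z up. About 40 g, starts on the bed. May be absent.
- case: White printed case: closed box 46 mm (x) by 28 mm (y), 26 mm tall. Origin at the centre of its underside, z up. About 40 g, starts on the bed. May be absent.
- bin: Blue open bin fixed to the bench, 190 mm (x) by 150 mm (y), 55 mm tall, walls and floor 4 mm. Origin at the centre of its underside, z up.
- mat: Black rubber mat fixed to the bench, 200 mm (x) by 80 mm (y), 4 mm thick, the block's place. Origin at the centre of its underside, z up.
- block: Grey rubbing block: flat base 170 mm (x) by 46 mm (y), 20 mm tall; on it a grip ridge along x, 110 mm long, 20 mm thick (y), from 20 to 56 mm above the underside. Origin: centre of the underside; z up. About 0.22 kg. Starts on the mat. In use its x lies along the bed's x (either way round), centred, and it moves along the bed's y; flush with an end its centre is 107 mm from the bed's.
- driver: Screwdriver lying on the bench between robot and bed; bystander. Origin on its underside.
- glue: Small jar, 44 mm diameter, 85 mm tall; bystander. Origin on its underside.
- reagent: Jar, 64 mm diameter, 90 mm tall; bystander. Origin on its underside.
- nozzle_cup: Metal cup, 70 mm diameter, 60 mm tall; bystander. Origin on its underside.
- gauge_block: Steel block 40 x 55 x 35 mm; bystander. Origin on its underside.
- wrench: Wrench lying on the bench beyond the bed; bystander. Origin on its underside.
There are look-alikes about, which are no part of the job. What is shaped like the foot but red or turquoise is not meant.

How it is judged:
By the outcome, as a careful person would: the job done as asked, in the order asked, and still so for the second after the job is handed in, with the robot touching nothing.
Of hub_a, hub_b, foot, case only 2 to 4 are there at a start; the rules pass over those that are not, and their reading is None.
At some moment in a run one of hub_a, hub_b, foot, case, block may be knocked a few centimetres aside while the robot is not near it.
Once in a run the grip may slacken for a moment while it holds something.
It also fails if it takes over 210 s, if anything falls off the work surface, if the arm or the gripper's body presses on something with over 40 N, if the wrist force passes 120 N, or if a joint passes its speed limit or range.

## Working session

There is one attempt and no reset: what is moved stays moved. The work goes in short steps, Python scripts to look and compute and a shell command to move; the robot and the scene stay as the last step left them, time stands still between calls to the robot, and variables do not carry over. Pictures are saved under pics/ and viewed, at most 16 in all, crops included, and the job is handed in when it is done.

```bash
mkdir -p pics; ls; python3 - <<'E'
from rig import telemetry, viewer
import cv2, numpy as np
o=telemetry.get_obs(); print(o)
for n in ("scene","side"):
    im=viewer.camera(n); cv2.imwrite(f"pics/{n}0.png",im)
    i=viewer.camera_info(n); R=cv2.Rodrigues(np.array(i["rvec"]))[0]; print(n,np.array(i["intrinsics"]).tolist(),(-R.T@np.array(i["tvec"]).ravel()).round(3), R.round(3).tolist())
    for t in ["handle","bed","hub_a","foot","case","bin","mat","block"]:
        print(t,[(np.round(d["bbox"]).astype(int).tolist(),round(d["p"],2)) for d in viewer.recognise(n,t)])
print(viewer.camera_info("wrist"))
E
```

```text
pics
{'time': 0.0, 'q': array([-1.44847350e+00,  5.28465994e-01,  1.43389933e+00, -1.26711464e-05,
        1.18135580e+00, -1.78532614e-01]), 'joint_velocities': array([-0.00125522,  0.0004774 , -0.00170181,  0.00053409,  0.00111864,
        0.00017242]), 'joint_torque': array([-5.16946620e-04, -4.40038097e+01, -1.76590472e+01,  6.30117743e-02,
        5.82283689e-02, -1.74608685e-04]), 'position': array([ 0.18513184, -0.59623878,  0.24057262]), 'tool_rot': array([ 9.88706148e-01,  1.49863337e-01,  2.40499788e-05, -1.06397950e-03]), 'ft_force': array([-0.05133436, -0.03707974,  0.57902116]), 'moment': array([-0.04230016,  0.03196329,  0.01661409]), 'grip_force': 0.0, 'grip_width': 0.087050015047539}
scene [[405.6112980266639, 0.0, 323.59521907805777], [0.0, 405.6112980266639, 197.39642038162864], [0.0, 0.0, 1.0]] [1.001 0.304 0.775] [[-0.587, 0.81, -0.003], [0.653, 0.471, -0.593], [-0.479, -0.349, -0.806]]
handle [([455, 250, 33, 32], 0.58)]
bed [([259, 150, 141, 116], 0.68)]
hub_a []
foot [([227, 170, 13, 26], 0.89), ([327, 215, 19, 26], 0.8), ([380, 270, 32, 23], 0.57)]
case [([308
[... 491 characters left out ...]
7, 26], 0.66), ([338, 157, 15, 18], 0.52)]
case [([334, 182, 22, 14], 0.61)]
bin [([385, 148, 66, 50], 0.84)]
mat [([329, 154, 61, 16], 0.6)]
block [([338, 137, 49, 28], 0.86)]
{'intrinsics': array([[342.4957486 ,   0.        , 320.02599148],
       [  0.        , 342.4957486 , 195.00965399],
       [  0.        ,   0.        ,   1.        ]]), 'hand_eye': array([[ 1.08208230e-04, -9.55020500e-01, -2.96539766e-01,
         8.36707066e-02],
       [ 9.99999261e-01, -2.55820866e-04,  1.18878599e-03,
         9.03442251e-04],
       [-1.21117605e-03, -2.96539675e-01,  9.55019766e-01,
        -1.43696370e-01],
       [ 0.00000000e+00,  0.00000000e+00,  0.00000000e+00,
         1.00000000e+00]])}
```

View pics/scene0.png

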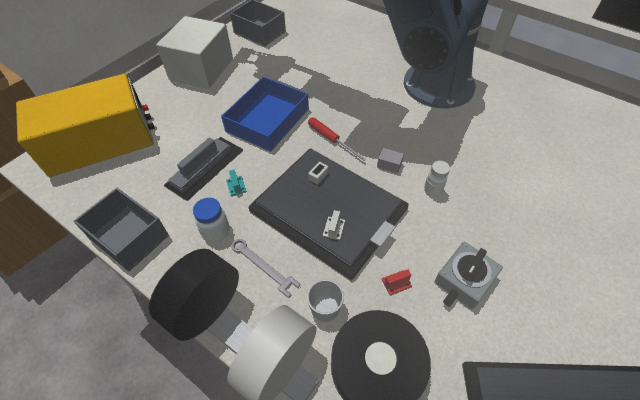

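View pics/side0.png

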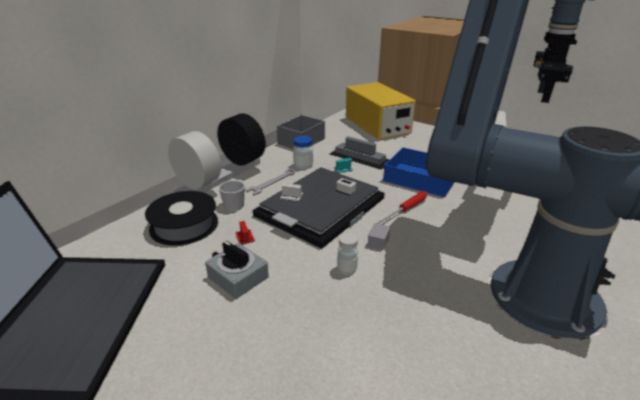

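```bash
cat > h.py <<'E'
from rig import telemetry, viewer
import cv2, numpy as np
from scipy.spatial.transform import Rotation as Ro
from scipy.optimize import least_squares
def cam(n,obs=None):
    "K, R (world->cam), camera centre"
    i=viewer.camera_info(n); K=np.array(i["intrinsics"])
    if n=="wrist":
        o=obs or telemetry.get_obs(); T=np.eye(4); T[:3,:3]=Ro.from_quat(o["tool_rot"]).as_matrix(); T[:3,3]=o["position"]
        T=T@np.array(i["hand_eye"]); return K,T[:3,:3].T,T[:3,3]
    R=cv2.Rodrigues(np.array(i["rvec"]))[0]; return K,R,-R.T@np.array(i["tvec"]).ravel()
def ray(c,uv,z):
    K,R,C=c; d=R.T@np.linalg.solve(K,np.array([uv[0],uv[1],1.])); return C+d*(z-C[2])/d[2]
def proj(c,P):
    K,R,C=c; p=(np.atleast_2d(P)-C)@R.T@K.T; return p[:,:2]/p[:,2:]
def goto(x,y,z,yaw=None):
    "shift in mm along tool axes, roll in deg, from the current pose; yaw = world angle (deg) of the closing line (tool y)"
    o=telemetry.get_obs(); R=Ro.from_quat(o["tool_rot"]).as_matrix()
    t=R.T@(np.array([x,y,z])-o["position"])*1000
    r=None
    if yaw is not None:
        a=np.degrees(np.arctan2(R[1,1],R[0,1])); r=-(yaw-a); r=(r+90)%180-90
    print("move",t.round(1),"roll",r, "q6",np.degrees(o["q"][5]).round(1))
E
python3 - <<'E'
from h import *
s=cam("scene")
for n,uv,z in [("far-left",(251,208),.04),("tabL",(353,275),.04),("tabR",(408,207),.04),("farR",(312,150),.04),("tab",(385,233),.04),("foot",(335,225),.06),("case",(318,172),.06),("handle",(470,264),.068),("red",(397,281),.02),("turq",(235,183),.02),("block",(202,160),.05),("matA",(165,183),0.004),("matB",(180,198),.004),("matC",(242,152),.004),("bin",(265,115),.04),("glue",(437,185),.0),("driver",(340,140),0),("gauge",(390,160),.0),("tall box",(195,55),.15)]:
    print(n,ray(s,uv,z).round(3))
c=cam("wrist"); print(c[2], c[1].round(2))
goto(.5,-.05,.35); 
E
```

```text
far-left [ 0.682 -0.128  0.04 ]
tabL [0.684 0.144 0.04 ]
tabR [0.476 0.152 0.04 ]
farR [ 0.464 -0.123  0.04 ]
tab [0.564 0.145 0.04 ]
foot [0.62  0.055 0.06 ]
case [ 0.525 -0.059  0.06 ]
handle [0.545 0.32  0.068]
red [0.635 0.218 0.02 ]
turq [ 0.641 -0.219  0.02 ]
block [ 0.65 -0.31  0.05]
matA [ 0.733 -0.368  0.004]
matB [ 0.743 -0.304  0.004]
matC [ 0.548 -0.286  0.004]
bin [ 0.436 -0.299  0.04 ]
glue [0.349 0.169 0.   ]
driver [ 0.362 -0.108 -0.   ]
gauge [0.346 0.036 0.   ]
tall box [ 0.454 -0.504  0.15 ]
[ 0.26538581 -0.5729648   0.38524726] [[ 0.3  -0.96  0.  ]
 [-0.91 -0.28  0.3 ]
 [-0.28 -0.09 -0.96]]
move [ 462.7 -429.  -108.5] roll None q6 -10.2
```

```bash

python3 -m creep '[{"translation":[22,-23,-15],"roll":0,"gripper":87},{"translation":[45,-46,-30],"roll":0,"gripper":87},{"translation":[68,-70,-50],"roll":0,"gripper":87},{"translation":[90,-93,-65],"roll":0,"gripper":87},{"translation":[112,-117,-80],"roll":0,"gripper":87}]'
python3 -m creep '[{"translation":[22,-23,-15],"roll":0,"gripper":87},{"translation":[45,-46,-30],"roll":0,"gripper":87},{"translation":[68,-70,-50],"roll":0,"gripper":87},{"translation":[90,-93,-65],"roll":0,"gripper":87},{"translation":[112,-117,-80],"roll":0,"gripper":87}]'
python3 -m creep '[{"translation":[22,-23,0],"roll":0,"gripper":87},{"translation":[45,-46,0],"roll":0,"gripper":87},{"translation":[68,-70,0],"roll":0,"gripper":87},{"translation":[90,-93,0],"roll":0,"gripper":87},{"translation":[112,-117,0],"roll":0,"gripper":87}]'
python3 -m creep '[{"translation":[22,-23,0],"roll":4,"gripper":87},{"translation":[45,-46,0],"roll":8,"gripper":87},{"translation":[68,-70,0],"roll":12,"gripper":87},{"translation":[90,-93,0],"roll":17,"gripper":87},{"translation":[110,-115,0],"roll":17.3,"gripper":87}]'
python3 -m creep '[{"translation":[0,0,0],"roll":0,"gripper":87},{"translation":[0,0,0],"roll":0,"gripper":87}]'
python3 - <<'E'
from h import *
o=telemetry.get_obs(); c=cam("wrist",o); im=viewer.camera("wrist"); cv2.imwrite("pics/w1.png",im)
print(o["position"],Ro.from_quat(o["tool_rot"]).as_matrix().round(3).tolist(),c[2])
for t in ["bed","hub_a","foot","case","handle"]:
    print(t,[(np.round(d["bbox"]).astype(int).tolist(),round(d["p"],2)) for d in viewer.recognise("wrist",t)])
E
```

```text
time: 1.32
position: [0.258, -0.4508, 0.3224]
tool_rot: [0.989, 0.15, 0.0, 0.0]
ft_force: [0.5, -0.8, -0.1]
grip_width: 0.0867
grip_force: 0.0
time: 1.73
position: [0.3303, -0.3056, 0.4027]
tool_rot: [0.989, 0.15, 0.0, 0.001]
ft_force: [1.1, 0.2, 1.0]
grip_width: 0.0873
grip_force: 0.0
time: 2.15
position: [0.4025, -0.1606, 0.4019]
tool_rot: [0.989, 0.15, 0.0, 0.0]
ft_force: [1.3, -0.3, -0.2]
grip_width: 0.0873
grip_force: 0.0
time: 2.57
position: [0.4736, -0.0179, 0.4018]
tool_rot: [1.0, -0.002, 0.0, 0.0]
ft_force: [0.7, -0.7, -0.1]
grip_width: 0.0873
grip_force: 0.0
time: 2.73
position: [0.4732, -0.0186, 0.4015]
tool_rot: [1.0, 0.001, -0.0, 0.0]
ft_force: [0.8, -0.2, 0.2]
grip_width: 0.0872
grip_force: 0.0
[ 0.47318165 -0.01855149  0.40149625] [[1.0, 0.003, -0.0], [0.003, -1.0, -0.0], [-0.0, 0.0, -1.0]] [ 0.55707797 -0.01853813  0.54516403]
bed [([195, 2, 215, 152], 0.93)]
hub_a []
foot [([441, 10, 46, 42], 0.92), ([141, 10, 34, 50], 0.87), ([249, 20, 39, 47], 0.83)]
case [([340, 98, 22, 36], 0.97)]
handle [([47, 78, 42, 51], 0.55)]
```

View pics/w1.png

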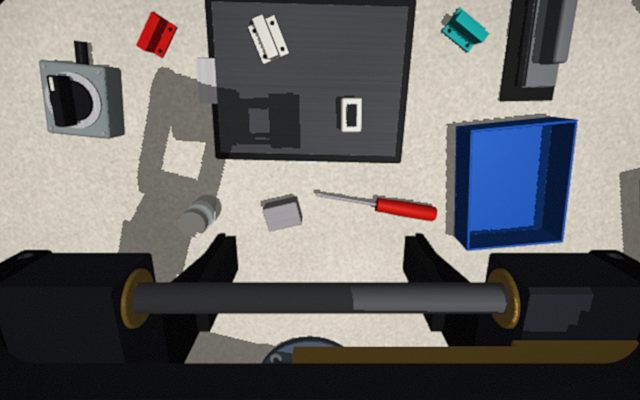

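```bash

python3 -m creep '[{"translation":[0,-33,10],"roll":0,"gripper":87},{"translation":[0,-66,20],"roll":0,"gripper":87},{"translation":[0,-99,30],"roll":0,"gripper":87},{"translation":[0,-132,40],"roll":0,"gripper":87},{"translation":[0,-165,50],"roll":0,"gripper":87}]'
python3 -m creep '[{"translation":[0,-33,10],"roll":0,"gripper":87},{"translation":[0,-66,20],"roll":0,"gripper":87},{"translation":[0,-99,30],"roll":0,"gripper":87},{"translation":[0,-132,40],"roll":0,"gripper":87},{"translation":[0,-165,50],"roll":0,"gripper":87}]'
python3 -m creep '[{"translation":[0,0,0],"roll":0,"gripper":87},{"translation":[0,0,0],"roll":0,"gripper":87}]'
python3 - <<'E'
from h import *
o=telemetry.get_obs(); c=cam("wrist",o); im=viewer.camera("wrist")
r=viewer.recognise("wrist","handle"); print(o["position"],np.degrees(o["q"][5]),r)
u=proj(c,[.545,.32,.068])[0].astype(int); x0,y0=max(u[0]-80,0),max(u[1]-80,0); print(x0,y0)
cv2.imwrite("pics/w2.png",cv2.resize(im[y0:y0+150,x0:x0+160],None,fx=4,fy=4,interpolation=cv2.INTER_CUBIC)); cv2.imwrite("pics/w2full.png",im)
E
```

```text
time: 3.45
position: [0.4733, 0.1457, 0.3513]
tool_rot: [1.0, -0.002, 0.0, 0.0]
ft_force: [0.8, 0.4, -0.3]
grip_width: 0.0871
grip_force: 0.0
time: 3.87
position: [0.4738, 0.311, 0.3012]
tool_rot: [1.0, -0.001, 0.0, 0.0]
ft_force: [0.9, -0.8, -1.2]
grip_width: 0.0872
grip_force: 0.0
time: 4.03
position: [0.4732, 0.3107, 0.3006]
tool_rot: [1.0, 0.0, -0.001, 0.001]
ft_force: [-1.0, -0.1, -0.1]
grip_width: 0.0869
grip_force: 0.0
[0.47319382 0.31070438 0.30062567] 111.96145711569582 [{'bbox': [279.0, 71.9, 48.7, 67.9], 'p': 0.57}]
230 20
```

View pics/w2.png

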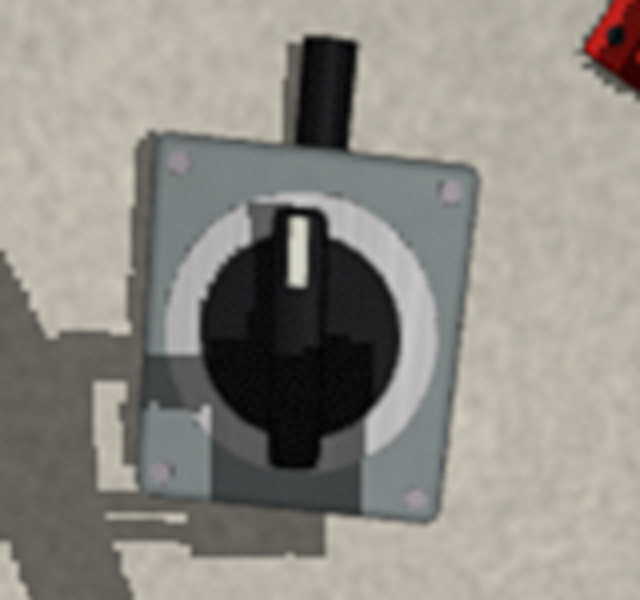

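```bash
python3 - <<'E'
from h import *
c=cam("wrist")
A=ray(c,(230+300/4,20+209/4),.082);B=ray(c,(230+295/4,20+466/4),.082); print(A,B,np.linalg.norm(A-B),(A+B)/2,np.degrees(np.arctan2(*(A-B)[1::-1])))
for p in [(150,135),(480,168),(437,521),(140,493)]: print(ray(c,(230+p[0]/4,20+p[1]/4),.045))
m=(A+B)/2; goto(*m[:2],.068,90+np.degrees(np.arctan2(*(A-B)[1::-1])))
print(telemetry.get_obs()["moment"])
E
```

```text
[0.57349729 0.32316655 0.082     ] [0.50964929 0.32543804 0.082     ] 0.06388839056480897 [0.54157329 0.32430229 0.082     ] -2.0375221909513
[0.59409273 0.36500865 0.045     ]
[0.58556958 0.27530374 0.045     ]
[0.4885867  0.28562388 0.045     ]
[0.49701665 0.37252601 0.045     ]
move [ 67.7 -15.4 233.6] roll 1.920421468324264 q6 112.0
[-0.02657117  0.06875945  0.0113337 ]
```

```bash

python3 -m creep '[{"translation":[22,-5,20],"roll":1,"gripper":87},{"translation":[45,-10,50],"roll":2,"gripper":87},{"translation":[67.5,-15.5,80],"roll":2,"gripper":87},{"translation":[67.5,-15.5,115],"roll":2,"gripper":87},{"translation":[67.5,-15.5,150],"roll":2,"gripper":87}]'
python3 -m creep '[{"translation":[0,0,25],"roll":0,"gripper":87},{"translation":[0,0,50],"roll":0,"gripper":87},{"translation":[0,0,70],"roll":0,"gripper":87},{"translation":[0,0,81],"roll":0,"gripper":87},{"translation":[0,0,81],"roll":0,"gripper":87}]'
python3 -m creep '[{"translation":[0,0,0],"roll":0,"gripper":5},{"translation":[0,0,0],"roll":0,"gripper":5},{"translation":[0,0,0],"roll":0,"gripper":5},{"translation":[0,0,0],"roll":0,"gripper":5},{"translation":[0,0,0],"roll":0,"gripper":5}]' 25
python3 -m creep '[{"translation":[0,0,0],"roll":0,"gripper":5},{"translation":[0,0,0],"roll":0,"gripper":5},{"translation":[0,0,0],"roll":0,"gripper":5},{"translation":[0,0,0],"roll":0,"gripper":5},{"translation":[0,0,0],"roll":0,"gripper":5}]' 25
```

```text
time: 4.55
position: [0.544, 0.324, 0.1516]
tool_rot: [1.0, -0.02, 0.002, -0.001]
ft_force: [-0.1, 1.0, 0.9]
grip_width: 0.0871
grip_force: 0.0
time: 4.97
position: [0.5402, 0.3236, 0.0686]
tool_rot: [1.0, -0.019, -0.002, 0.001]
ft_force: [0.4, 0.1, 0.4]
grip_width: 0.0872
grip_force: 0.0
time: 5.38
position: [0.5416, 0.326, 0.0718]
tool_rot: [1.0, -0.018, 0.001, -0.0]
ft_force: [0.2, 0.0, 0.2]
grip_width: 0.0612
grip_force: 0.0
time: 5.8
position: [0.541, 0.3258, 0.0705]
tool_rot: [1.0, -0.018, -0.0, 0.0]
ft_force: [-0.7, 0.7, 0.0]
grip_width: 0.0282
grip_force: 0.0
```

```bash

python3 -m creep '[{"translation":[0,0,0],"roll":0,"gripper":5},{"translation":[0,0,0],"roll":0,"gripper":5},{"translation":[0,0,0],"roll":0,"gripper":5},{"translation":[0,0,0],"roll":0,"gripper":5},{"translation":[0,0,0],"roll":0,"gripper":5}]' 25
python3 -m creep '[{"translation":[0,0,0],"roll":-5,"gripper":5},{"translation":[0,0,0],"roll":-10,"gripper":5},{"translation":[0,0,0],"roll":-15,"gripper":5},{"translation":[0,0,0],"roll":-20,"gripper":5},{"translation":[0,0,0],"roll":-25,"gripper":5}]'
python3 -m creep '[{"translation":[0,0,0],"roll":-5,"gripper":5},{"translation":[0,0,0],"roll":-10,"gripper":5},{"translation":[0,0,0],"roll":-15,"gripper":5},{"translation":[0,0,0],"roll":-20,"gripper":5},{"translation":[0,0,0],"roll":-25,"gripper":5}]'
python3 - <<'E'
from h import *
o=telemetry.get_obs(); print(o["moment"],o["grip_width"])
E
python3 -m creep '[{"translation":[0,0,0],"roll":-5,"gripper":5},{"translation":[0,0,0],"roll":-10,"gripper":5},{"translation":[0,0,0],"roll":-15,"gripper":5},{"translation":[0,0,0],"roll":-20,"gripper":5},{"translation":[0,0,0],"roll":-25,"gripper":5}]'
python3 -m creep '[{"translation":[0,0,0],"roll":-3,"gripper":5},{"translation":[0,0,0],"roll":-6,"gripper":5},{"translation":[0,0,0],"roll":-9,"gripper":5},{"translation":[0,0,0],"roll":-12,"gripper":5},{"translation":[0,0,0],"roll":-12,"gripper":5}]'
python3 - <<'E'
from h import *
o=telemetry.get_obs(); print(o["moment"],o["grip_width"])
E

```

```text
time: 6.22
position: [0.541, 0.3272, 0.0705]
tool_rot: [1.0, -0.019, 0.0, -0.001]
ft_force: [-0.3, 5.5, -1.9]
grip_width: 0.0139
grip_force: 25.0
time: 6.63
position: [0.5408, 0.3282, 0.0705]
tool_rot: [0.98, 0.2, 0.001, -0.002]
ft_force: [-0.8, 9.0, -2.2]
grip_width: 0.0136
grip_force: 25.0
time: 7.05
position: [0.5403, 0.329, 0.0705]
tool_rot: [0.913, 0.407, 0.001, -0.003]
ft_force: [-3.6, 11.5, -1.7]
grip_width: 0.0141
grip_force: 25.0
[ 1.77709825  0.36338175 -0.05122367] 0.014099546989339195
time: 7.47
position: [0.5394, 0.3295, 0.0705]
tool_rot: [0.804, 0.595, 0.001, -0.003]
ft_force: [-4.1, 12.4, -1.5]
grip_width: 0.0139
grip_force: 25.0
time: 7.88
position: [0.539, 0.3296, 0.0705]
tool_rot: [0.738, 0.675, 0.001, -0.003]
ft_force: [-4.2, 12.7, 0.2]
grip_width: 0.0139
grip_force: 25.0
[ 1.95856962  0.65199091 -0.29559977] 0.013902659240801085
```

```bash

python3 -m creep '[{"translation":[0,0,0],"roll":-1,"gripper":5},{"translation":[0,0,0],"roll":-2,"gripper":5},{"translation":[0,0,0],"roll":-3,"gripper":5},{"translation":[0,0,0],"roll":-3,"gripper":5},{"translation":[0,0,0],"roll":-3,"gripper":5}]'
python3 - <<'E'
from h import *
o=telemetry.get_obs(); print(o["moment"],o["grip_width"],Ro.from_quat(o["tool_rot"]).as_matrix()[:,0])
E

```

```text
time: 8.3
position: [0.5389, 0.3294, 0.0705]
tool_rot: [0.721, 0.693, 0.001, -0.003]
ft_force: [-4.5, 11.7, -0.2]
grip_width: 0.0142
grip_force: 25.0
[ 1.89380794  0.66727245 -0.59809724] 0.014247088119820442 [0.04054221 0.99915854 0.00620852]
```

```bash

python3 -m creep '[{"translation":[0,0,0],"roll":2,"gripper":50},{"translation":[0,0,0],"roll":2,"gripper":50},{"translation":[0,0,0],"roll":2,"gripper":50},{"translation":[0,0,0],"roll":2,"gripper":50},{"translation":[0,0,0],"roll":2,"gripper":50}]'
python3 -m creep '[{"translation":[0,0,-20],"roll":0,"gripper":87},{"translation":[0,0,-50],"roll":0,"gripper":87},{"translation":[-10,0,-90],"roll":0,"gripper":87},{"translation":[-30,5,-120],"roll":0,"gripper":87},{"translation":[-55,10,-145],"roll":0,"gripper":87}]'
python3 -m creep '[{"translation":[-30,3,-25],"roll":0,"gripper":87},{"translation":[-60,6,-50],"roll":0,"gripper":87},{"translation":[-90,9,-75],"roll":0,"gripper":87},{"translation":[-120,12,-100],"roll":0,"gripper":87},{"translation":[-150,15,-125],"roll":0,"gripper":87}]'
python3 -m creep '[{"translation":[-35,3,-15],"roll":0,"gripper":87},{"translation":[-70,6,-30],"roll":0,"gripper":87},{"translation":[-105,9,-45],"roll":0,"gripper":87},{"translation":[-140,12,-60],"roll":0,"gripper":87},{"translation":[-155,15,-60],"roll":0,"gripper":87}]'
python3 -m creep '[{"translation":[0,0,0],"roll":0,"gripper":87},{"translation":[0,0,0],"roll":0,"gripper":87},{"translation":[0,0,0],"roll":0,"gripper":87}]'
python3 - <<'E'
from h import *
o=telemetry.get_obs(); c=cam("wrist",o); im=viewer.camera("wrist"); cv2.imwrite("pics/w3.png",im)
np.savez("c3.npz",K=c[0],R=c[1],C=c[2])
print(o["position"],np.degrees(o["q"][5]))
for t in ["bed","hub_a","foot","case","bin","mat","block"]:
    print(t,[(np.round(d["bbox"]).astype(int).tolist(),round(d["p"],2)) for d in viewer.recognise("wrist",t)])
cv2.imwrite("pics/w3big.png",cv2.resize(im[:250,140:500],None,fx=2.2,fy=2.2,interpolation=cv2.INTER_CUBIC))
E
```

```text
time: 8.72
position: [0.5413, 0.3253, 0.0706]
tool_rot: [0.732, 0.682, -0.0, 0.0]
ft_force: [-0.4, 1.8, 0.4]
grip_width: 0.0395
grip_force: 0.0
time: 9.13
position: [0.5479, 0.2706, 0.2183]
tool_rot: [0.731, 0.682, 0.002, 0.001]
ft_force: [0.8, 0.6, 0.2]
grip_width: 0.0731
grip_force: 0.0
time: 9.55
position: [0.5509, 0.1176, 0.3419]
tool_rot: [0.732, 0.682, -0.0, 0.0]
ft_force: [0.3, 0.2, 0.2]
grip_width: 0.0865
grip_force: 0.0
time: 9.97
position: [0.5564, -0.041, 0.4041]
tool_rot: [0.733, 0.68, 0.001, 0.004]
ft_force: [0.5, 0.0, 0.1]
grip_width: 0.087
grip_force: 0.0
time: 10.22
position: [0.5548, -0.0355, 0.3999]
tool_rot: [0.732, 0.682, -0.0, -0.001]
ft_force: [0.4, -0.1, 0.8]
grip_width: 0.0871
grip_force: 0.0
[ 0.55476938 -0.03553272  0.39994722] -11.149001908220566
bed [([245, 3, 153, 209], 0.83)]
hub_a []
foot [([339, 62, 43, 43], 0.69), ([361, 233, 29, 35], 0.66), ([135, 0, 59, 25], 0.32)]
case [([282, 156, 36, 24], 0.88)]
bin [([198, 258, 115, 105], 0.68)]
mat [([322, 279, 83, 47], 0.64)]
block []
```

View pics/w3big.png

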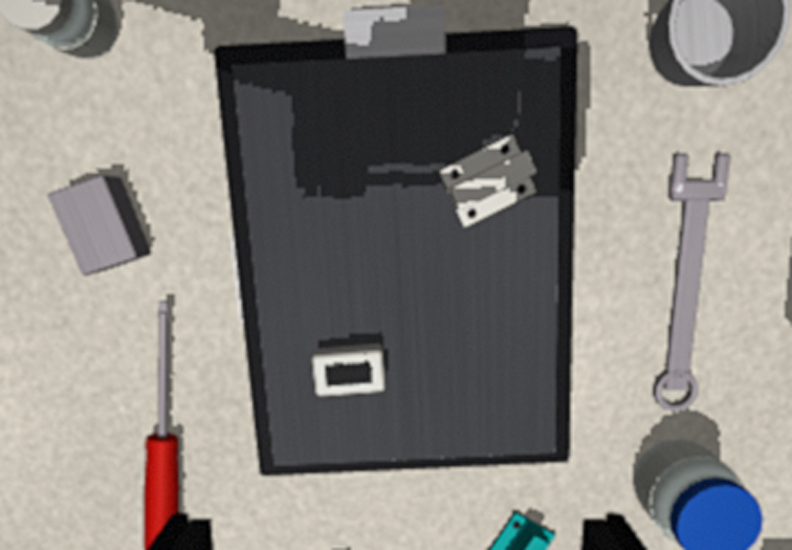

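```bash
python3 - <<'E'
from h import *
f=np.load("c3.npz"); c=(f["K"],f["R"],f["C"])
P=lambda u,z: ray(c,(140+u[0]/2.2,u[1]/2.2),z)
ang=lambda a,b: np.degrees(np.arctan2(*(b-a)[1::-1])).round(1)
h=[P(u,.046) for u in [(455,172),(505,148),(521,187),(472,213)]]
print("foot",np.mean(h,0),ang(h[0],h[1]),ang(h[3],h[2]))
k=[P(u,.066) for u in [(313,352),(382,346),(386,390),(317,396)]]
print("case",np.mean(k,0),ang(k[0],k[1]),ang(k[3],k[2]),np.linalg.norm(k[0]-k[1]),np.linalg.norm(k[1]-k[2]))
b=[P(u,.04) for u in [(231,63),(562,47),(557,458),(272,464)]]
print("bed",np.mean(b,0),ang(b[0],b[1]),ang(b[3],b[2]),ang(b[3],b[0]),ang(b[2],b[1]),[np.linalg.norm(b[i]-b[i-1]).round(3) for i in range(4)])
goto(*np.mean(h,0)[:2],.070,ang(h[0],h[1])+90)
goto(*np.mean(k,0)[:2],.055,ang(k[0],k[1])+90)
E
```

```text
foot [0.62039346 0.05045384 0.046     ] 20.6 23.3
case [ 0.52431525 -0.06102002  0.066     ] 1.0 1.1 0.0446009161364857 0.029206189735964255
bed [ 0.56502731 -0.00417723  0.04      ] -1.6 -2.7 88.7 88.9 [np.float64(0.259), np.float64(0.201), np.float64(0.264), np.float64(0.202)]
move [ 90.3  59.  330.4] roll 65.39764149570851 q6 -11.2
move [-27.6 -29.1 345.5] roll 84.99764149570854 q6 -11.2
```

```bash

python3 -m creep '[{"translation":[18,12,30],"roll":7,"gripper":87},{"translation":[36,24,60],"roll":14,"gripper":87},{"translation":[54,36,90],"roll":21,"gripper":87},{"translation":[72,48,120],"roll":28,"gripper":87},{"translation":[90,59,150],"roll":34,"gripper":87}]'
python3 -m creep '[{"translation":[0,0,25],"roll":7,"gripper":87},{"translation":[0,0,50],"roll":14,"gripper":87},{"translation":[0,0,75],"roll":21,"gripper":87},{"translation":[0,0,100],"roll":28,"gripper":87},{"translation":[0,0,110],"roll":32,"gripper":87}]'
python3 -m creep '[{"translation":[0,0,0],"roll":0,"gripper":60},{"translation":[0,0,0],"roll":0,"gripper":60},{"translation":[0,0,0],"roll":0,"gripper":60}]'
python3 - <<'E'
from h import *
goto(.620,.050,.070,112)
im=viewer.camera("wrist"); cv2.imwrite("pics/w4.png",im)
print(viewer.recognise("wrist","foot"))
E
```

```text
time: 11.03
position: [0.6213, 0.0504, 0.2493]
tool_rot: [0.9, 0.435, 0.0, 0.0]
ft_force: [-0.3, -1.2, -0.3]
grip_width: 0.0871
grip_force: 0.0
time: 11.45
position: [0.6185, 0.0499, 0.1368]
tool_rot: [0.985, 0.171, -0.003, -0.001]
ft_force: [-0.7, -0.8, 0.5]
grip_width: 0.0873
grip_force: 0.0
time: 11.7
position: [0.6216, 0.0495, 0.1416]
tool_rot: [0.985, 0.174, 0.001, 0.0]
ft_force: [0.4, 0.1, -0.2]
grip_width: 0.074
grip_force: 0.0
move [-1.5 -1.1 71.6] roll -1.9589995489361627 q6 64.3
[{'bbox': [78.7, 75.6, 86.7, 74.5], 'p': 0.91}, {'bbox': [286.9, 176.5, 54.4, 85.5], 'p': 0.8}, {'bbox': [582.3, 239.9, 36.0, 22.9], 'p': 0.71}, {'bbox': [363.4, 1.3, 219.6, 121.2], 'p': 0.67}, {'bbox': [596.8, 88.5, 42.0, 84.2], 'p': 0.18}]
```

View pics/w4.png

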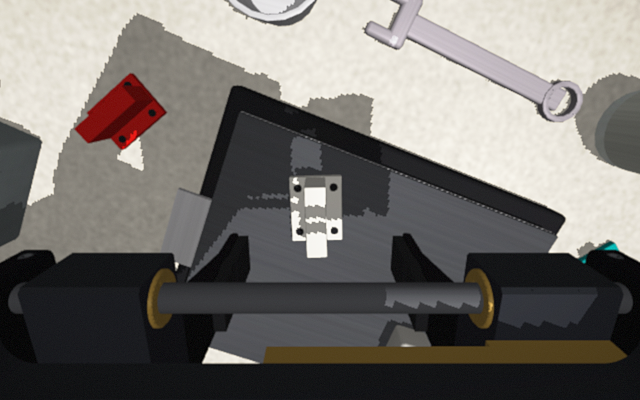

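```bash
python3 - <<'E'
from h import *
c=cam("wrist")
for u in [(298,187),(333,187),(334,231),(300,231),(316,207)]: print(ray(c,u,.046))
goto(*ray(c,(316,209),.046)[:2],.070)
E
```

```text
[0.63133748 0.06836915 0.046     ]
[0.64003451 0.04442109 0.046     ]
[0.6078795  0.03150059 0.046     ]
[0.59909488 0.0557176  0.046     ]
[0.62132239 0.05083819 0.046     ]
move [-1.7 -1.7 72.1] roll None q6 64.3
```

```bash

python3 -m creep '[{"translation":[-1.5,-1.5,20],"roll":0,"gripper":60},{"translation":[-1.5,-1.5,40],"roll":0,"gripper":60},{"translation":[-1.5,-1.5,60],"roll":0,"gripper":50},{"translation":[-1.5,-1.5,71],"roll":0,"gripper":40},{"translation":[-1.5,-1.5,71],"roll":0,"gripper":30}]' 25
python3 -m creep '[{"translation":[0,0,0],"roll":0,"gripper":5},{"translation":[0,0,0],"roll":0,"gripper":5},{"translation":[0,0,0],"roll":0,"gripper":5},{"translation":[0,0,0],"roll":0,"gripper":5},{"translation":[0,0,0],"roll":0,"gripper":5}]' 25
python3 -m creep '[{"translation":[0,0,0],"roll":0,"gripper":5},{"translation":[0,0,0],"roll":0,"gripper":5},{"translation":[0,0,0],"roll":0,"gripper":5}]' 25
python3 - <<'E'
from h import *
goto(.430,-.299,.17,0)
o=telemetry.get_obs(); print(o["grip_width"],o["grip_force"],o["position"])
f=np.load("c3.npz"); c3=(f["K"],f["R"],f["C"])
s=cam("scene")
for u in [(222,114),(272,79),(309,97),(262,149)]: print(ray(s,u,.055))
E
```

```text
time: 12.22
position: [0.6175, 0.0503, 0.068]
tool_rot: [0.985, 0.173, -0.002, -0.0]
ft_force: [-0.5, 0.0, 0.5]
grip_width: 0.0475
grip_force: 0.0
time: 12.63
position: [0.6193, 0.0503, 0.0705]
tool_rot: [0.985, 0.173, 0.001, 0.0]
ft_force: [0.3, -0.6, 0.4]
grip_width: 0.0146
grip_force: 0.2
time: 12.88
position: [0.6192, 0.0503, 0.0704]
tool_rot: [0.985, 0.173, 0.001, 0.0]
ft_force: [-0.2, 0.6, 5.1]
grip_width: 0.0139
grip_force: 25.0
move [-296.9  263.9  -99.9] roll -70.06584296729369 q6 64.4
0.013898910046193962 25.000622724182904 [0.61922734 0.05031857 0.07036112]
[ 0.50976421 -0.3803909   0.055     ]
[ 0.32365458 -0.36801817  0.055     ]
[ 0.32411471 -0.23731437  0.055     ]
[ 0.54267921 -0.21429605  0.055     ]
```

```bash

python3 -m creep '[{"translation":[0,0,-20],"roll":0,"gripper":5},{"translation":[0,0,-45],"roll":0,"gripper":5},{"translation":[0,0,-75],"roll":0,"gripper":5},{"translation":[0,0,-100],"roll":0,"gripper":5},{"translation":[0,0,-100],"roll":0,"gripper":5}]'
python3 - <<'E'
from h import *
R=np.array([[1,.003,0],[.003,-1,0],[0,0,-1.]]); T=np.eye(4); T[:3,:3]=R; T[:3,3]=[.47318,-.01855,.4015]; T=T@np.array(viewer.camera_info("wrist")["hand_eye"])
c=(np.array(viewer.camera_info("wrist")["intrinsics"]),T[:3,:3].T,T[:3,3])
b=np.array([ray(c,u,.055) for u in [(456,123),(577,119),(563,241),(468,248)]]); print(b,b.mean(0))
m=b.mean(0); goto(m[0]-.04,m[1],.17)
E
```

```text
time: 13.3
position: [0.622, 0.0501, 0.1747]
tool_rot: [0.985, 0.173, 0.005, 0.001]
ft_force: [1.4, -1.2, 0.6]
grip_width: 0.0137
grip_force: 25.0
[[ 0.51123237 -0.21139335  0.055     ]
 [ 0.51725889 -0.38059177  0.055     ]
 [ 0.3302526  -0.40090773  0.055     ]
 [ 0.31782561 -0.25370701  0.055     ]] [ 0.41914237 -0.31164996  0.055     ]
move [-351.7  257.2    2.6] roll None q6 64.4
```

```bash

python3 -m creep '[{"translation":[-25,18,0],"roll":0,"gripper":5},{"translation":[-50,36,0],"roll":0,"gripper":5},{"translation":[-75,54,0],"roll":0,"gripper":5},{"translation":[-100,72,0],"roll":0,"gripper":5},{"translation":[-125,91,0],"roll":0,"gripper":5}]'
python3 -m creep '[{"translation":[-25,18,0],"roll":0,"gripper":5},{"translation":[-50,36,0],"roll":0,"gripper":5},{"translation":[-75,54,0],"roll":0,"gripper":5},{"translation":[-100,72,0],"roll":0,"gripper":5},{"translation":[-125,91,0],"roll":0,"gripper":5}]'
python3 -m creep '[{"translation":[-25,18,0],"roll":0,"gripper":5},{"translation":[-50,36,0],"roll":0,"gripper":5},{"translation":[-75,54,0],"roll":0,"gripper":5},{"translation":[-100,73,0],"roll":0,"gripper":5},{"translation":[-100,73,0],"roll":0,"gripper":5}]'
python3 - <<'E'
from h import *
goto(.38,-.307,.055)
im=viewer.camera("wrist"); s=viewer.camera("scene"); cv2.imwrite("pics/b1.png",np.vstack([im[100:],s[40:280,130:530].copy() if 0 else cv2.resize(s[50:250,150:470],(640,300))])[:600])
E
```

```text
time: 13.72
position: [0.5305, -0.0784, 0.1686]
tool_rot: [0.985, 0.173, -0.001, -0.0]
ft_force: [0.8, 0.1, 0.2]
grip_width: 0.0137
grip_force: 25.0
time: 14.13
position: [0.4441, -0.2066, 0.1687]
tool_rot: [0.985, 0.173, -0.001, -0.001]
ft_force: [0.5, -0.1, -0.1]
grip_width: 0.0137
grip_force: 25.0
time: 14.55
position: [0.3746, -0.3134, 0.169]
tool_rot: [0.985, 0.171, -0.0, 0.001]
ft_force: [0.2, -0.4, -0.3]
grip_width: 0.0143
grip_force: 25.0
move [  7.4  -4.5 114. ] roll None q6 17.4
```

View pics/b1.png

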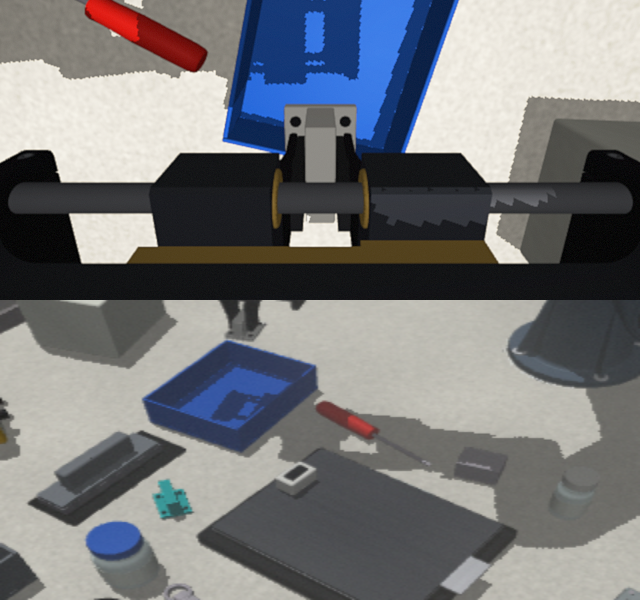

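```bash
python3 - <<'E'
from h import *
c=cam("wrist"); s=cam("scene")
for n,u,z in [("near-left",(224,241),.055),("near-right",(403,252),.055),("left wall up",(248,100),.055),("right up",(457,100),.055),("box top corner",(553,221),.12),("box base corner",(500,345),.0)]: print(n,ray(c,u,z).round(3))
for u,z in [((229,372),0),((150,350),0),((105,366),0),((25,335),0)]: u=(150+u[0]*.5,50+(u[1]-300)*2/3); print(ray(s,u,z).round(3))
# box vertical edge: scene top and base
print(ray(s,(195,90),0), ray(s,(161,78),0), ray(s,(232,68),0))
cx=lambda u:(150+u[0]*.5,50+(u[1]-300)*2/3)
b=np.array([ray(s,cx(u),.055) for u in [(145,402),(228,342),(317,370),(238,435)]]);print("bin scene",b.round(3),b.mean(0))
E
```

```text
near-left [ 0.316 -0.248  0.055]
near-right [ 0.356 -0.391  0.055]
left wall up [ 0.43  -0.236  0.055]
right up [ 0.481 -0.378  0.055]
box top corner [ 0.431 -0.44   0.12 ]
box base corner [ 0.267 -0.561  0.   ]
[ 0.351 -0.381  0.   ]
[ 0.37 -0.52  0.  ]
[ 0.444 -0.539 -0.   ]
[ 0.447 -0.71   0.   ]
[ 0.44395896 -0.57060423  0.        ] [ 0.46500189 -0.69591625  0.        ] [ 0.30312786 -0.5551155   0.        ]
bin scene [[ 0.52  -0.369  0.055]
 [ 0.333 -0.389  0.055]
 [ 0.324 -0.239  0.055]
 [ 0.51  -0.22   0.055]] [ 0.42172554 -0.30432706  0.055     ]
```

```bash

python3 -m creep '[{"translation":[15,2,25],"roll":0,"gripper":5},{"translation":[15,2,55],"roll":0,"gripper":5},{"translation":[15,2,85],"roll":0,"gripper":5},{"translation":[15,2,105],"roll":0,"gripper":5},{"translation":[15,2,120],"roll":0,"gripper":5}]'
python3 -m creep '[{"translation":[0,0,3],"roll":0,"gripper":5},{"translation":[0,0,3],"roll":0,"gripper":5},{"translation":[0,0,3],"roll":0,"gripper":40},{"translation":[0,0,3],"roll":0,"gripper":40},{"translation":[0,0,3],"roll":0,"gripper":40}]'
python3 -m creep '[{"translation":[0,0,0],"roll":0,"gripper":45},{"translation":[0,0,-30],"roll":0,"gripper":45},{"translation":[0,0,-65],"roll":0,"gripper":45},{"translation":[0,0,-100],"roll":0,"gripper":50},{"translation":[0,0,-130],"roll":0,"gripper":60}]'
python3 - <<'E'
from h import *
im=viewer.camera("scene"); cv2.imwrite("pics/s2.png",im)
for t in ["foot","case","block"]: print(t,[(np.round(d["bbox"]).astype(int).tolist(),round(d["p"],2)) for d in viewer.recognise("scene",t)])
goto(.524,-.061,.14,91)
E
```

```text
time: 15.07
position: [0.3911, -0.3028, 0.0472]
tool_rot: [0.985, 0.174, -0.001, -0.002]
ft_force: [0.3, -0.2, 0.4]
grip_width: 0.014
grip_force: 25.0
time: 15.48
position: [0.3921, -0.3059, 0.0477]
tool_rot: [0.985, 0.173, 0.001, 0.001]
ft_force: [0.3, -0.2, 0.1]
grip_width: 0.0266
grip_force: 0.0
time: 15.9
position: [0.3914, -0.3057, 0.179]
tool_rot: [0.985, 0.173, 0.0, 0.001]
ft_force: [1.0, -0.0, -1.0]
grip_width: 0.0504
grip_force: 0.0
foot [([383, 269, 29, 24], 0.93), ([270, 100, 15, 22], 0.69), ([232, 240, 66, 58], 0.62), ([225, 171, 16, 24], 0.54)]
case [([290, 160, 18, 19], 0.68)]
block [([168, 137, 62, 56], 0.95)]
move [ 207.9 -185.2   37.5] roll 18.930424863081043 q6 19.2
```

```bash
python3 - <<'E'
from h import *
s=cam("scene"); p=ray(s,(299,170),.053); print(p, ray(s,(319.5,172),.053)); goto(p[0]-.03,p[1],.24,90)
im=cv2.imread("pics/s2.png"); cv2.imwrite("pics/s2c.png",cv2.resize(im[70:270,210:430],None,fx=3,fy=3,interpolation=cv2.INTER_CUBIC))
E
```

```text
[ 0.54138347 -0.1019968   0.053     ] [ 0.51836302 -0.05972799  0.053     ]
move [ 182.1 -150.6  -62.4] roll 19.930424863081043 q6 19.2
```

View pics/s2c.png

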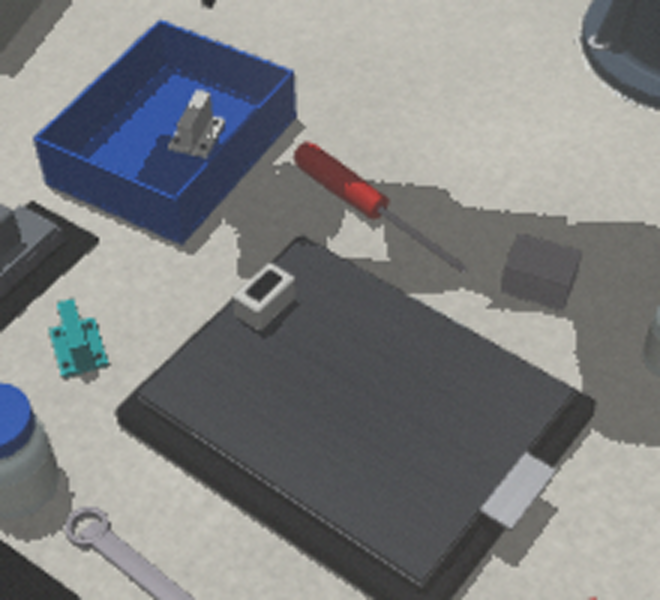

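```bash

python3 -m creep '[{"translation":[26,-21,-15],"roll":0,"gripper":87},{"translation":[52,-42,-30],"roll":0,"gripper":87},{"translation":[78,-63,-45],"roll":0,"gripper":87},{"translation":[104,-84,-55],"roll":0,"gripper":87},{"translation":[130,-106,-62],"roll":0,"gripper":87}]'
python3 -m creep '[{"translation":[26,-21,0],"roll":5,"gripper":87},{"translation":[52,-45,0],"roll":10,"gripper":87},{"translation":[52,-45,0],"roll":15,"gripper":87},{"translation":[52,-45,0],"roll":20,"gripper":87},{"translation":[52,-45,0],"roll":20,"gripper":87}]'
python3 -m creep '[{"translation":[0,0,0],"roll":0,"gripper":87},{"translation":[0,0,0],"roll":0,"gripper":87}]'
python3 - <<'E'
from h import *
o=telemetry.get_obs(); c=cam("wrist",o); im=viewer.camera("wrist"); cv2.imwrite("pics/w5.png",im)
print(o["position"])
b=viewer.recognise("wrist","case"); print(b)
x,y,w,h=[int(v) for v in b[0]["bbox"]]
# corners of white top by threshold
g=im.min(2); m=np.zeros_like(g); m[y-8:y+h+8,x-8:x+w+8]=(g[y-8:y+h+8,x-8:x+w+8]>110)*255
n,l,st,ce=cv2.connectedComponentsWithStats(m); print(st[1:],ce[1:])
cv2.imwrite("pics/w5c.png",cv2.resize(im[max(y-50,0):y+h+50,max(x-50,0):x+w+50],None,fx=3,fy=3,interpolation=cv2.INTER_CUBIC)); print(max(x-50,0),max(y-50,0))
E
```

```text
time: 16.52
position: [0.4776, -0.1601, 0.2381]
tool_rot: [0.985, 0.173, -0.001, -0.001]
ft_force: [1.1, 0.1, 0.8]
grip_width: 0.0831
grip_force: 0.0
time: 16.93
position: [0.5102, -0.1002, 0.2367]
tool_rot: [1.0, -0.0, -0.002, -0.001]
ft_force: [-0.6, -0.4, 0.0]
grip_width: 0.0866
grip_force: 0.0
time: 17.1
position: [0.5103, -0.1016, 0.2376]
tool_rot: [1.0, 0.0, -0.001, -0.0]
ft_force: [-0.8, -0.1, 1.0]
grip_width: 0.0869
grip_force: 0.0
[ 0.51033684 -0.10159956  0.23756383]
[{'bbox': [313.6, 121.9, 31.6, 56.0], 'p': 0.76}]
[[312 124  30  49 838]] [[326.11933174 147.17303103]]
263 71
```

View pics/w5c.png

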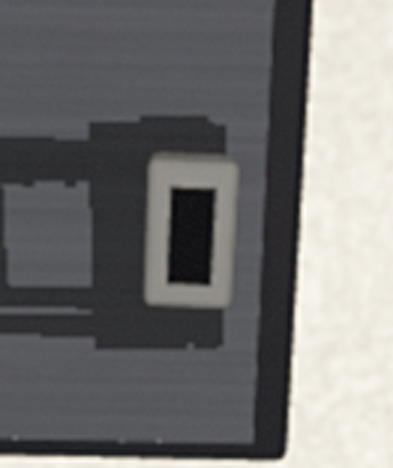

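```bash
python3 - <<'E'
from h import *
c=cam("wrist")
k=[ray(c,(263+u[0]/3,71+u[1]/3),.066) for u in [(149,153),(237,155),(233,308),(145,304)]]
ang=lambda a,b: np.degrees(np.arctan2(*(b-a)[1::-1])).round(1)
m=np.mean(k,0); print(m,ang(k[3],k[0]),ang(k[2],k[1]),np.linalg.norm(k[0]-k[1]),np.linalg.norm(k[1]-k[2]))
goto(*m[:2],.062,90+(ang(k[3],k[0])+ang(k[2],k[1]))/2)
b=[ray(c,(263+u[0]/3,71+u[1]/3),.04) for u in [(275,0),(252,440),(0,440)]]; print(np.round(b,4))
E
```

```text
[ 0.54169736 -0.10868904  0.066     ] -2.0 -0.5 0.026569905613885024 0.04745770499791456
move [ 31.3   6.8 176. ] roll 1.1921162194829265 q6 66.5
[[ 0.6102 -0.1352  0.04  ]
 [ 0.4629 -0.1313  0.04  ]
 [ 0.463  -0.0417  0.04  ]]
```

```bash

python3 -m creep '[{"translation":[15,7,25],"roll":1,"gripper":87},{"translation":[30,7,55],"roll":1,"gripper":87},{"translation":[31,7,90],"roll":1,"gripper":80},{"translation":[31,7,125],"roll":1,"gripper":70},{"translation":[31,7,150],"roll":1,"gripper":60}]' 25
python3 -m creep '[{"translation":[0,0,10],"roll":0,"gripper":60},{"translation":[0,0,20],"roll":0,"gripper":60},{"translation":[0,0,26],"roll":0,"gripper":60},{"translation":[0,0,26],"roll":0,"gripper":15},{"translation":[0,0,26],"roll":0,"gripper":15}]' 25
python3 -m creep '[{"translation":[0,0,0],"roll":0,"gripper":15},{"translation":[0,0,0],"roll":0,"gripper":15},{"translation":[0,0,0],"roll":0,"gripper":15},{"translation":[0,0,0],"roll":0,"gripper":15},{"translation":[0,0,0],"roll":0,"gripper":15}]' 25
python3 -m creep '[{"translation":[0,0,0],"roll":0,"gripper":15},{"translation":[0,0,0],"roll":0,"gripper":15},{"translation":[0,0,-10],"roll":0,"gripper":15},{"translation":[0,0,-35],"roll":0,"gripper":15},{"translation":[0,0,-60],"roll":0,"gripper":15}]' 25
python3 -m creep '[{"translation":[0,0,-15],"roll":0,"gripper":15},{"translation":[0,0,-35],"roll":0,"gripper":15},{"translation":[0,0,-50],"roll":0,"gripper":15},{"translation":[0,0,-50],"roll":0,"gripper":15}]' 25
python3 - <<'E'
from h import *
goto(.46,-.30,.17)
E
```

```text
time: 17.62
position: [0.541, -0.1088, 0.0859]
tool_rot: [1.0, -0.009, -0.001, -0.001]
ft_force: [-0.4, 0.9, -0.3]
grip_width: 0.0744
grip_force: 0.0
time: 18.03
position: [0.5428, -0.1089, 0.0635]
tool_rot: [1.0, -0.009, 0.001, 0.0]
ft_force: [0.4, 0.9, 0.8]
grip_width: 0.0536
grip_force: 0.0
time: 18.45
position: [0.5424, -0.1086, 0.0633]
tool_rot: [1.0, -0.009, 0.001, 0.0]
ft_force: [-0.1, -0.3, 3.3]
grip_width: 0.0277
grip_force: 25.0
time: 18.87
position: [0.5408, -0.1081, 0.1223]
tool_rot: [1.0, -0.009, -0.002, -0.001]
ft_force: [-0.1, -0.5, -1.5]
grip_width: 0.028
grip_force: 25.0
time: 19.2
position: [0.5438, -0.1093, 0.1758]
tool_rot: [1.0, -0.009, 0.003, 0.001]
ft_force: [0.3, -0.9, -0.1]
grip_width: 0.0279
grip_force: 25.0
move [-80.3 192.2   5.8] roll None q6 68.2
```

```bash

python3 -m creep '[{"translation":[-15,36,0],"roll":0,"gripper":15},{"translation":[-30,72,0],"roll":0,"gripper":15},{"translation":[-45,108,0],"roll":0,"gripper":15},{"translation":[-60,144,0],"roll":0,"gripper":15},{"translation":[-75,180,0],"roll":0,"gripper":15}]'
python3 -m creep '[{"translation":[0,12,15],"roll":0,"gripper":15},{"translation":[0,12,50],"roll":0,"gripper":15},{"translation":[0,12,85],"roll":0,"gripper":15},{"translation":[0,12,110],"roll":0,"gripper":15},{"translation":[0,12,126],"roll":0,"gripper":15}]'
python3 -m creep '[{"translation":[0,0,0],"roll":0,"gripper":15},{"translation":[0,0,0],"roll":0,"gripper":50},{"translation":[0,0,0],"roll":0,"gripper":50},{"translation":[0,0,0],"roll":0,"gripper":50},{"translation":[0,0,0],"roll":0,"gripper":50}]'
python3 -m creep '[{"translation":[0,0,-25],"roll":0,"gripper":50},{"translation":[0,0,-60],"roll":0,"gripper":50},{"translation":[0,0,-100],"roll":0,"gripper":50},{"translation":[0,0,-135],"roll":0,"gripper":60},{"translation":[0,0,-160],"roll":0,"gripper":60}]'
python3 - <<'E'
from h import *
im=viewer.camera("scene"); cv2.imwrite("pics/s3.png",im)
for t in ["foot","case","block","bed","hub_a"]: print(t,[(np.round(d["bbox"]).astype(int).tolist(),round(d["p"],2)) for d in viewer.recognise("scene",t)])
o=telemetry.get_obs(); print(o["position"],o["q"][5])
goto(.577,-.15,.42,90)
s=cam("scene")
for u in [(165,183),(180,198),(242,152),(222,138)]: print(ray(s,u,.004))
E
```

```text
time: 19.62
position: [0.4622, -0.288, 0.1716]
tool_rot: [1.0, -0.009, -0.001, -0.001]
ft_force: [0.7, -0.6, 0.0]
grip_width: 0.028
grip_force: 25.0
time: 20.03
position: [0.4613, -0.2977, 0.0429]
tool_rot: [1.0, -0.01, -0.002, -0.002]
ft_force: [-0.6, 0.6, -0.4]
grip_width: 0.0279
grip_force: 25.0
time: 20.45
position: [0.4642, -0.2997, 0.048]
tool_rot: [1.0, -0.009, 0.001, 0.001]
ft_force: [0.1, -0.5, -0.4]
grip_width: 0.0457
grip_force: 0.0
time: 20.87
position: [0.4644, -0.2999, 0.2111]
tool_rot: [1.0, -0.009, 0.002, 0.002]
ft_force: [-0.0, 0.1, 0.4]
grip_width: 0.0563
grip_force: 0.0
foot [([269, 102, 11, 22], 0.69), ([383, 274, 28, 16], 0.62)]
case [([251, 116, 16, 18], 0.66)]
block [([167, 139, 62, 55], 0.73)]
bed [([259, 146, 144, 119], 0.84)]
hub_a []
[ 0.46266018 -0.29831848  0.20579703] 0.8135997012295642
move [ 111.2 -150.7 -214.2] roll -1.0609720260477502 q6 46.6
[ 0.73297866 -0.36798202  0.004     ]
[ 0.74266143 -0.30425552  0.004     ]
[ 0.54829446 -0.28584821  0.004     ]
[ 0.54217279 -0.36311202  0.004     ]
```

```bash

python3 -m creep '[{"translation":[30,4,-30],"roll":0,"gripper":87},{"translation":[58,8,-60],"roll":0,"gripper":87},{"translation":[85,12,-90],"roll":0,"gripper":87},{"translation":[110,16,-120],"roll":0,"gripper":87},{"translation":[135,20,-150],"roll":0,"gripper":87}]'
python3 -m creep '[{"translation":[20,0,0],"roll":0,"gripper":87},{"translation":[20,0,0],"roll":0,"gripper":87},{"translation":[20,0,0],"roll":0,"gripper":87}]'
python3 - <<'E'
from h import *
o=telemetry.get_obs(); c=cam("wrist",o); im=viewer.camera("wrist"); cv2.imwrite("pics/m1.png",im)
np.savez("m1.npz",K=c[0],R=c[1],C=c[2]); print(o["position"])
for t in ["mat","block"]: print(t,[(np.round(d["bbox"]).astype(int).tolist(),round(d["p"],2)) for d in viewer.recognise("wrist",t)])
cv2.imwrite("pics/m1c.png",cv2.resize(im[40:240,180:440],None,fx=3,fy=3,interpolation=cv2.INTER_CUBIC))
goto(.49,.01,.40,89)
E
```

```text
time: 21.58
position: [0.5986, -0.3212, 0.3556]
tool_rot: [1.0, -0.009, -0.002, -0.001]
ft_force: [0.6, -0.4, -0.2]
grip_width: 0.0833
grip_force: 0.0
time: 21.83
position: [0.6179, -0.3214, 0.3536]
tool_rot: [1.0, -0.009, -0.002, -0.001]
ft_force: [0.2, 0.7, -0.0]
grip_width: 0.0869
grip_force: 0.0
[ 0.61793261 -0.3213754   0.35359487]
mat [([296, 57, 58, 143], 0.65)]
block [([312, 65, 38, 129], 0.66)]
move [-133.  -329.1  -44.4] roll -0.09039809247076391 q6 54.4
```

View pics/m1c.png

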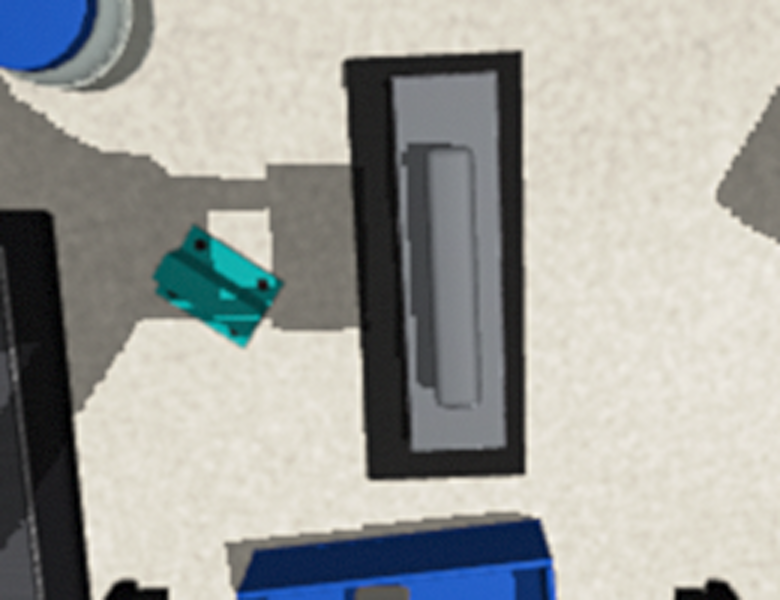

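```bash

python3 -m creep '[{"translation":[-14,-36,-5],"roll":0,"gripper":87},{"translation":[-28,-72,-10],"roll":0,"gripper":87},{"translation":[-42,-108,-15],"roll":0,"gripper":87},{"translation":[-56,-144,-20],"roll":0,"gripper":87},{"translation":[-70,-180,-25],"roll":0,"gripper":87}]' >/dev/null
python3 -m creep '[{"translation":[-14,-36,-5],"roll":0,"gripper":87},{"translation":[-28,-72,-10],"roll":0,"gripper":87},{"translation":[-42,-108,-15],"roll":0,"gripper":87},{"translation":[-56,-144,-20],"roll":0,"gripper":87},{"translation":[-63,-149,-20],"roll":0,"gripper":87}]' >/dev/null
python3 -m creep '[{"translation":[0,0,0],"roll":0,"gripper":87},{"translation":[0,0,0],"roll":0,"gripper":87},{"translation":[0,0,0],"roll":0,"gripper":87}]'
cat >> h.py <<'E'
def snap(name):
    o=telemetry.get_obs(); c=cam("wrist",o); im=viewer.camera("wrist"); cv2.imwrite(f"pics/{name}.png",im); np.savez(name+".npz",K=c[0],R=c[1],C=c[2])
def load(name):
    f=np.load(name+".npz"); return cv2.imread(f"pics/{name}.png"),(f["K"],f["R"],f["C"])
def fit(name,p0,sx,sy,z,win=6,inside=+1):
    "rectangle pose (x,y,yaw) by edge search; inside=+1: brighter inside"
    im,c=load(name); g=cv2.GaussianBlur(im,(3,3),0).astype(float).mean(2); H,W=g.shape
    t=np.linspace(-.9,.9,40); L=[]
    for s in (-1,1):
        L+=[(s*sx/2,u*sy/2,s,0) for u in t]+[(u*sx/2,s*sy/2,0,s) for u in t]
    L=np.array(L); p=np.array(p0,float)
    for it in range(4):
        w=lambda p,q: np.c_[p[0]+np.cos(p[2])*q[:,0]-np.sin(p[2])*q[:,1],p[1]+np.sin(p[2])*q[:,0]+np.cos(p[2])*q[:,1],np.full(len(q),z)]
        u0=proj(c,w(p,L[:,:2])); u1=proj(c,w(p,L[:,:2]+.001*L[:,2:])); n=u1-u0; n/=np.linalg.norm(n,axis=1)[:,None]
        k=np.arange(-win,win+.01,.25); S=u0[:,None]+n[:,None]*k[None,:,None]
        v=cv2.remap(g.astype(np.float32),S[...,0].astype(np.float32),S[...,1].astype(np.float32),cv2.INTER_LINEAR)
        d=-inside*(v[:,6:]-v[:,:-6]); i=d.argmax(1); ok=(d.max(1)>12)&(u0[:,0]>8)&(u0[:,0]<W-8)&(u0[:,1]>8)&(u0[:,1]<235)
        T=u0+n*k[i+3][:,None]
        r=lambda q: (((proj(c,w(q,L[:,:2]))-T)*n).sum(1)*ok)
        s=least_squares(r,p,loss="soft_l1",f_scale=.5,x_scale=[.01,.01,.05]); p=s.x; win=max(3,win-1)
    e=r(p); print(name,p[:2].round(4),np.degrees(p[2]).round(2),"n",[int(ok[j::1][a:a+40].sum()) for j in [0] for a in (0,40,80,120)],"med res",np.median(abs(e[ok])).round(2),[np.median(e[a:a+40][ok[a:a+40]]).round(2) if ok[a:a+40].any() else None for a in (0,40,80,120)])
    return p
E
python3 - <<'E'
from h import *
snap("A1"); fit("A1",(.567,-.001,-.03),.2,.26,.04)
fit("w3".replace("w3","m1"),(.645,-.325,-.05),.2,.08,.004,inside=-1)
fit("m1",(.645,-.33,-.05),.17,.046,.024)
fit("m1",(.645,-.33,-.05),.11,.02,.06,win=3)
goto(.65,.01,.40)
E
```

```text
time: 23.07
position: [0.4914, 0.0081, 0.4011]
tool_rot: [1.0, -0.01, -0.0, 0.0]
ft_force: [1.0, -0.5, -0.6]
grip_width: 0.0871
grip_force: 0.0
A1 [ 0.564  -0.0033] -1.19 n [40, 40, 40, 25] med res 0.24 [np.float64(0.25), np.float64(-0.01), np.float64(0.12), np.float64(0.02)]
m1 [ 0.6403 -0.3307] 1.2 n [40, 40, 40, 40] med res 0.25 [np.float64(0.25), np.float64(0.23), np.float64(0.26), np.float64(0.26)]
m1 [ 0.6458 -0.3357] 1.79 n [40, 40, 40, 40] med res 0.49 [np.float64(0.74), np.float64(0.26), np.float64(0.51), np.float64(0.24)]
m1 [ 0.6439 -0.3305] -7.41 n [4, 20, 29, 29] med res 0.48 [np.float64(-0.41), np.float64(0.09), np.float64(0.02), np.float64(-0.03)]
move [158.3  -5.3   0.9] roll None q6 79.1
```

View pics/A1.png

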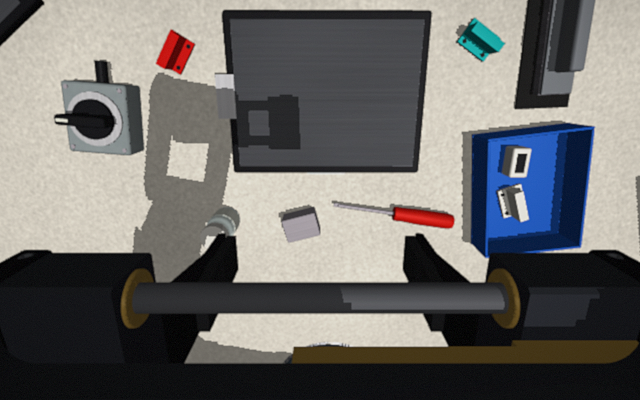

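```bash
cp c3.npz w3.npz; python3 - <<'E'
from h import *
a=fit("A1",(.564,-.003,-.02),.2,.26,.04,win=4); b=fit("w3",(.565,-.004,-.02),.2,.26,.04,win=6)
# tool axes: A: x=(1,0) yaw~-1.1 ; w3: from camera R (image up = -cam y row)
def axes(n):
    _,c=load(n); tx=-c[1][1][:2]; tx=tx/np.linalg.norm(tx); return np.c_[tx,[tx[1],-tx[0]]]
M=np.block([[np.eye(2),axes("A1")],[np.eye(2),axes("w3")]]); s=np.linalg.solve(M,np.r_[a[:2],b[:2]]); print("bed",s[:2],"bias tool",s[2:])
E
```

```text
A1 [ 0.564  -0.0033] -1.19 n [40, 40, 40, 25] med res 0.22 [np.float64(0.27), np.float64(0.01), np.float64(0.19), np.float64(0.01)]
w3 [ 0.5642 -0.0034] -1.27 n [40, 40, 36, 18] med res 0.24 [np.float64(0.01), np.float64(0.0), np.float64(-0.0), np.float64(-0.0)]
bed [ 0.56413462 -0.00325553] bias tool [-8.96147413e-05  9.63221571e-05]
```

```bash

python3 -m creep '[{"translation":[12,36,8],"roll":0,"gripper":87},{"translation":[24,72,16],"roll":0,"gripper":87},{"translation":[36,108,24],"roll":0,"gripper":87},{"translation":[48,144,32],"roll":0,"gripper":87},{"translation":[60,180,40],"roll":0,"gripper":87}]' >/dev/null
python3 -m creep '[{"translation":[10,34,20],"roll":0,"gripper":87},{"translation":[20,68,40],"roll":0,"gripper":87},{"translation":[30,102,60],"roll":0,"gripper":87},{"translation":[40,136,80],"roll":0,"gripper":87},{"translation":[48,160,110],"roll":-1,"gripper":87}]' >/dev/null
python3 -m creep '[{"translation":[0,0,0],"roll":-2,"gripper":87},{"translation":[0,0,0],"roll":-2,"gripper":87},{"translation":[0,0,0],"roll":-2,"gripper":87},{"translation":[0,0,0],"roll":-2,"gripper":87}]'
python3 - <<'E'
from h import *
snap("B1")
a=fit("B1",(.646,-.336,.03),.17,.046,.024,win=6); m=fit("B1",(.640,-.331,.02),.2,.08,.004,inside=-1); fit("B1",(.6458,-.3357,.03),.11,.02,.06,win=4)
im,c=load("B1"); q=np.array([[.085,.023],[.085,-.023],[-.085,-.023],[-.085,.023]]); r=np.array([[.055,.01],[.055,-.01],[-.055,-.01],[-.055,.01]])
for p,z in ((q,.024),(r,.060)):
    w=np.c_[a[0]+np.cos(a[2])*p[:,0]-np.sin(a[2])*p[:,1],a[1]+np.sin(a[2])*p[:,0]+np.cos(a[2])*p[:,1],np.full(4,z)]
    cv2.polylines(im,[np.round(proj(c,w)*16).astype(int)],True,(0,0,255),1,cv2.LINE_AA,4)
cv2.imwrite("pics/B1c.png",cv2.resize(im[20:260,200:460],None,fx=2.5,fy=2.5))
goto(a[0],a[1],.12,90+np.degrees(a[2]))
E
```

```text
time: 24.28
position: [0.593, -0.3332, 0.2522]
tool_rot: [1.0, 0.016, 0.001, 0.0]
ft_force: [0.5, -0.7, 1.1]
grip_width: 0.0868
grip_force: 0.0
B1 [ 0.6454 -0.3355] 1.69 n [40, 40, 40, 40] med res 0.52 [np.float64(0.99), np.float64(0.49), np.float64(0.52), np.float64(0.51)]
B1 [ 0.6403 -0.3304] 1.21 n [40, 40, 40, 40] med res 0.25 [np.float64(0.5), np.float64(0.0), np.float64(0.25), np.float64(0.02)]
B1 [ 0.6432 -0.3353] 1.66 n [0, 14, 33, 14] med res 0.01 [None, np.float64(2.23), np.float64(-0.0), np.float64(2.26)]
move [ 51.9   4.3 133. ] roll 0.21715185697320294 q6 49.4
```

View pics/B1c.png

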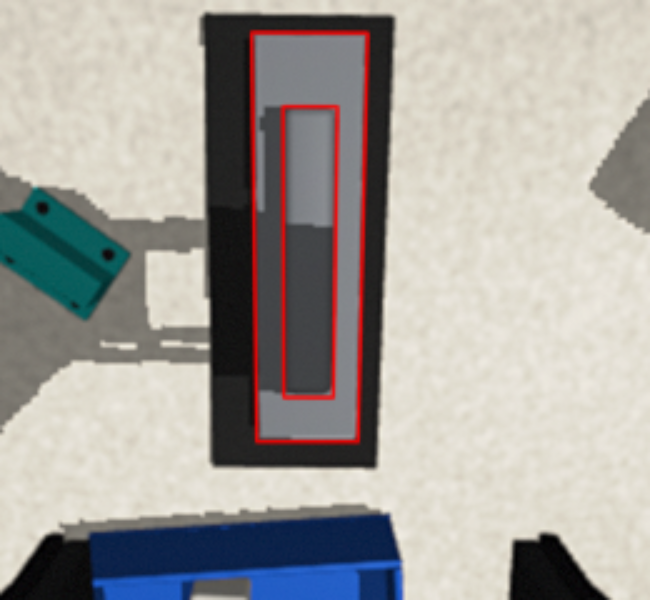

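```bash

python3 -m creep '[{"translation":[17,1.5,30],"roll":0,"gripper":60},{"translation":[34,3,60],"roll":0,"gripper":60},{"translation":[52,4.3,90],"roll":0,"gripper":60},{"translation":[52,4.3,120],"roll":0,"gripper":60},{"translation":[52,4.3,150],"roll":0,"gripper":50}]' 50
python3 -m creep '[{"translation":[0,0,20],"roll":0,"gripper":50},{"translation":[0,0,40],"roll":0,"gripper":50},{"translation":[0,0,55],"roll":0,"gripper":50},{"translation":[0,0,55],"roll":0,"gripper":50},{"translation":[0,0,55],"roll":0,"gripper":50}]' 50
python3 - <<'E'
from h import *
goto(.6455,-.3356,.047,91.7)
E
```

```text
time: 24.75
position: [0.647, -0.3346, 0.1024]
tool_rot: [1.0, 0.018, 0.002, 0.001]
ft_force: [0.1, -0.0, -0.2]
grip_width: 0.0615
grip_force: 0.0
time: 25.17
position: [0.6452, -0.3347, 0.047]
tool_rot: [1.0, 0.017, 0.0, 0.0]
ft_force: [-0.8, 0.0, 0.5]
grip_width: 0.0502
grip_force: 0.0
move [ 0.3  0.9 -0. ] roll 0.26184411238904204 q6 51.8
```

```bash

python3 -m creep '[{"translation":[0,1,0],"roll":0,"gripper":10},{"translation":[0,1,0],"roll":0,"gripper":10},{"translation":[0,1,0],"roll":0,"gripper":10},{"translation":[0,1,0],"roll":0,"gripper":10},{"translation":[0,1,0],"roll":0,"gripper":10}]' 50
python3 -m creep '[{"translation":[0,0,0],"roll":0,"gripper":10},{"translation":[0,0,0],"roll":0,"gripper":10},{"translation":[0,0,0],"roll":0,"gripper":10},{"translation":[0,0,0],"roll":0,"gripper":10},{"translation":[0,0,0],"roll":0,"gripper":10}]' 50
python3 -m creep '[{"translation":[0,0,-8],"roll":0,"gripper":10},{"translation":[0,0,-22],"roll":0,"gripper":10},{"translation":[0,0,-40],"roll":0,"gripper":10},{"translation":[0,0,-58],"roll":0,"gripper":10},{"translation":[0,0,-75],"roll":0,"gripper":10}]' 50
python3 -m creep '[{"translation":[0,0,-5],"roll":0,"gripper":10},{"translation":[0,0,-5],"roll":0,"gripper":10},{"translation":[0,0,-5],"roll":0,"gripper":10}]' 50
python3 - <<'E'
from h import *
o=telemetry.get_obs(); print(o["ft_force"],o["moment"],o["position"])
goto(.5664,.1037,.12,88.8)
E
```

```text
time: 25.58
position: [0.6453, -0.3364, 0.0474]
tool_rot: [1.0, 0.017, 0.001, 0.0]
ft_force: [1.0, -0.7, 0.3]
grip_width: 0.0245
grip_force: 0.0
time: 26.0
position: [0.6451, -0.3359, 0.0472]
tool_rot: [1.0, 0.017, 0.0, -0.0]
ft_force: [-1.1, 1.8, 5.7]
grip_width: 0.0197
grip_force: 50.0
time: 26.42
position: [0.645, -0.3365, 0.1228]
tool_rot: [1.0, 0.017, 0.0, 0.0]
ft_force: [0.6, -0.2, -2.5]
grip_width: 0.0194
grip_force: 50.0
time: 26.67
position: [0.6447, -0.3361, 0.1265]
tool_rot: [1.0, 0.017, -0.0, 0.0]
ft_force: [0.7, -0.1, -2.3]
grip_width: 0.0201
grip_force: 50.0
[ 0.65544983 -0.07560427 -2.25835205] [0.04542012 0.00053817 0.06210465] [ 0.64473685 -0.33610887  0.12653758]
move [ -63.5 -442.2    6.5] roll 3.1317196617515037 q6 51.8
```

```bash

python3 -m creep '[{"translation":[-10,0,-25],"roll":0,"gripper":10},{"translation":[-20,-10,-50],"roll":0,"gripper":10},{"translation":[-31,-30,-70],"roll":0,"gripper":10},{"translation":[-41,-60,-75],"roll":0,"gripper":10},{"translation":[-51,-92,-75],"roll":0,"gripper":10}]' 50
python3 -m creep '[{"translation":[-12,-35,0],"roll":0,"gripper":10},{"translation":[-12,-70,0],"roll":0,"gripper":10},{"translation":[-12,-105,0],"roll":0,"gripper":10},{"translation":[-12,-140,0],"roll":0,"gripper":10},{"translation":[-12,-175,0],"roll":0,"gripper":10}]' 50
python3 -m creep '[{"translation":[0,-35,0],"roll":0,"gripper":10},{"translation":[0,-70,0],"roll":0,"gripper":10},{"translation":[0,-105,0],"roll":0,"gripper":10},{"translation":[0,-140,0],"roll":1.5,"gripper":10},{"translation":[0,-175,0],"roll":3.1,"gripper":10}]' 50
python3 -m creep '[{"translation":[0,0,15],"roll":0,"gripper":10},{"translation":[0,0,35],"roll":0,"gripper":10},{"translation":[0,0,55],"roll":0,"gripper":10},{"translation":[0,0,75],"roll":0,"gripper":10},{"translation":[0,0,85],"roll":0,"gripper":10}]' 50
python3 -m creep '[{"translation":[0,0,0],"roll":0,"gripper":10},{"translation":[0,0,0],"roll":0,"gripper":10},{"translation":[0,0,0],"roll":0,"gripper":10}]' 50
python3 - <<'E'
from h import *
o=telemetry.get_obs(); print(o["ft_force"],o["moment"],o["position"])
goto(.5664,.1037,.083,88.8)
snap("C1"); print(viewer.recognise("wrist","block"))
im,_=load("C1"); cv2.imwrite("pics/C1c.png",im[60:400])
E
```

```text
time: 27.08
position: [0.5909, -0.2466, 0.2024]
tool_rot: [1.0, 0.016, 0.001, 0.001]
ft_force: [0.0, 0.6, -2.8]
grip_width: 0.0196
grip_force: 50.0
time: 27.5
position: [0.5717, -0.0697, 0.2002]
tool_rot: [1.0, 0.017, -0.001, -0.0]
ft_force: [0.4, 0.1, -2.2]
grip_width: 0.0195
grip_force: 50.0
time: 27.92
position: [0.5658, 0.1051, 0.2001]
tool_rot: [1.0, -0.011, -0.002, 0.0]
ft_force: [-0.9, 0.3, -2.0]
grip_width: 0.0196
grip_force: 50.0
time: 28.33
position: [0.5646, 0.1037, 0.1131]
tool_rot: [1.0, -0.01, -0.003, 0.0]
ft_force: [-0.4, 0.0, -2.6]
grip_width: 0.0197
grip_force: 50.0
time: 28.58
position: [0.5678, 0.1034, 0.1171]
tool_rot: [1.0, -0.01, 0.001, 0.0]
ft_force: [0.2, 0.3, -0.8]
grip_width: 0.0196
grip_force: 50.0
[ 0.15198128  0.30252827 -0.7574713 ] [ 0.09912535 -0.03339231 -0.04796124] [0.56779831 0.10340362 0.11711482]
move [-1.4 -0.3 34.1] roll 0.022078139418056253 q6 90.4
[{'bbox': [273.5, 82.0, 94.6, 267.7], 'p': 0.88}]
```

View pics/C1c.png

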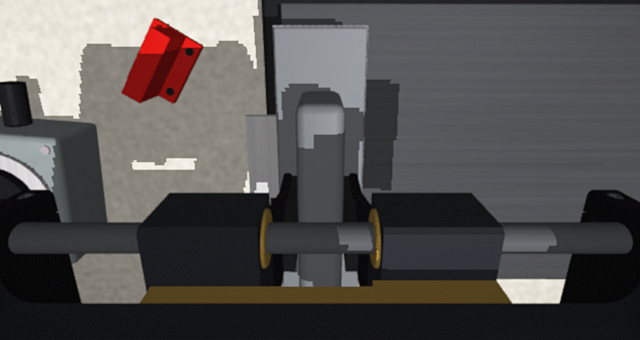

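```bash

python3 -m creep '[{"translation":[-1.5,0,8],"roll":0,"gripper":10},{"translation":[-1.5,0,16],"roll":0,"gripper":10},{"translation":[-1.5,0,23],"roll":0,"gripper":10},{"translation":[-1.5,0,28],"roll":0,"gripper":10},{"translation":[-1.5,0,31],"roll":0,"gripper":10}]' 55
python3 -m creep '[{"translation":[0,0,0],"roll":0,"gripper":10},{"translation":[0,0,0],"roll":0,"gripper":10},{"translation":[0,0,0],"roll":0,"gripper":10}]' 55
python3 - <<'E'
from h import *
o=telemetry.get_obs(); print(o["ft_force"],o["moment"],o["position"])
goto(.5664,.1037,.0797,88.8)
E
```

```text
time: 29.1
position: [0.5649, 0.1036, 0.0844]
tool_rot: [1.0, -0.01, -0.001, -0.0]
ft_force: [-0.4, 0.2, -2.1]
grip_width: 0.0195
grip_force: 55.0
time: 29.35
position: [0.5659, 0.1036, 0.0856]
tool_rot: [1.0, -0.01, 0.0, 0.0]
ft_force: [-0.7, 0.2, -2.8]
grip_width: 0.0199
grip_force: 55.0
[-0.67194296  0.15999939 -2.76576764] [ 0.00734821 -0.0226077  -0.0434619 ] [0.56585643 0.10357244 0.08563587]
move [ 0.5 -0.1  5.9] roll 0.036582505813669286 q6 90.4
```

```bash

python3 -m creep '[{"translation":[0.5,0,1],"roll":0,"gripper":10},{"translation":[0.5,0,2],"roll":0,"gripper":10},{"translation":[0.5,0,3],"roll":0,"gripper":10},{"translation":[0.5,0,3.5],"roll":0,"gripper":10},{"translation":[0.5,0,4],"roll":0,"gripper":10}]' 55
python3 -m creep '[{"translation":[0,0,0],"roll":0,"gripper":10},{"translation":[0,0,0],"roll":0,"gripper":10},{"translation":[0,0,0],"roll":0,"gripper":10}]' 55
python3 -m creep '[{"translation":[0,0,0.5],"roll":0,"gripper":10},{"translation":[0,0,1],"roll":0,"gripper":10},{"translation":[0,0,1.5],"roll":0,"gripper":10},{"translation":[0,0,1.5],"roll":0,"gripper":10},{"translation":[0,0,1.5],"roll":0,"gripper":10}]' 55
python3 -m creep '[{"translation":[0,0,0],"roll":0,"gripper":10},{"translation":[0,0,0],"roll":0,"gripper":10},{"translation":[0,0,0],"roll":0,"gripper":10}]' 55
```

```text
time: 29.77
position: [0.5664, 0.1036, 0.0823]
tool_rot: [1.0, -0.01, 0.0, 0.0]
ft_force: [-2.0, -1.0, 4.9]
grip_width: 0.0198
grip_force: 55.0
time: 30.02
position: [0.5664, 0.1036, 0.082]
tool_rot: [1.0, -0.01, 0.0, -0.0]
ft_force: [-0.7, -0.5, 5.1]
grip_width: 0.0194
grip_force: 55.0
time: 30.43
position: [0.5664, 0.1036, 0.0806]
tool_rot: [1.0, -0.01, 0.0, 0.0]
ft_force: [-0.7, -0.4, 6.8]
grip_width: 0.0198
grip_force: 55.0
time: 30.68
position: [0.5664, 0.1035, 0.0806]
tool_rot: [1.0, -0.01, 0.0, -0.0]
ft_force: [-2.0, -0.0, 6.9]
grip_width: 0.0197
grip_force: 55.0
```

```bash

python3 -m creep '[{"translation":[0,0,0.3],"roll":0,"gripper":10},{"translation":[0,0,0.7],"roll":0,"gripper":10},{"translation":[0,0,0.7],"roll":0,"gripper":10},{"translation":[0,0,0.7],"roll":0,"gripper":10},{"translation":[0,0,0.7],"roll":0,"gripper":10}]' 55
python3 -m creep '[{"translation":[0,3,0],"roll":0,"gripper":10},{"translation":[0,8,0],"roll":0,"gripper":10},{"translation":[0,13,0],"roll":0,"gripper":10},{"translation":[0,19,0],"roll":0,"gripper":10},{"translation":[0,25,0],"roll":0,"gripper":10}]' 55
python3 -m creep '[{"translation":[0,6,0],"roll":0,"gripper":10},{"translation":[0,12,0],"roll":0,"gripper":10},{"translation":[0,18,0],"roll":0,"gripper":10},{"translation":[0,24,0],"roll":0,"gripper":10},{"translation":[0,30,0],"roll":0,"gripper":10}]' 55
```

```text
time: 31.1
position: [0.5664, 0.1036, 0.0801]
tool_rot: [1.0, -0.01, 0.0, 0.0]
ft_force: [-1.7, -0.7, 8.6]
grip_width: 0.0197
grip_force: 55.0
time: 31.52
position: [0.5666, 0.0802, 0.0802]
tool_rot: [1.0, -0.011, 0.001, -0.001]
ft_force: [1.1, 5.7, 7.3]
grip_width: 0.0196
grip_force: 55.0
time: 31.93
position: [0.5659, 0.0501, 0.0802]
tool_rot: [1.0, -0.011, 0.001, -0.001]
ft_force: [0.2, 6.0, 7.5]
grip_width: 0.0198
grip_force: 55.0
```

```bash

python3 -m creep '[{"translation":[0,6,0],"roll":0,"gripper":10},{"translation":[0,12,0],"roll":0,"gripper":10},{"translation":[0,18,0],"roll":0,"gripper":10},{"translation":[0,24,0],"roll":0,"gripper":10},{"translation":[0,30,0],"roll":0,"gripper":10}]' 55
python3 -m creep '[{"translation":[0,6,0],"roll":0,"gripper":10},{"translation":[0,12,0],"roll":0,"gripper":10},{"translation":[0,18,0],"roll":0,"gripper":10},{"translation":[0,24,0],"roll":0,"gripper":10},{"translation":[0,30,0],"roll":0,"gripper":10}]' 55
python3 -m creep '[{"translation":[0,6,0],"roll":0,"gripper":10},{"translation":[0,12,0],"roll":0,"gripper":10},{"translation":[0,18,0],"roll":0,"gripper":10},{"translation":[0,24,0],"roll":0,"gripper":10},{"translation":[0,30,0],"roll":0,"gripper":10}]' 55
```

```text
time: 32.35
position: [0.5651, 0.0201, 0.0801]
tool_rot: [1.0, -0.011, 0.001, -0.001]
ft_force: [0.4, 6.9, 8.4]
grip_width: 0.0194
grip_force: 55.0
time: 32.77
position: [0.5643, -0.0099, 0.0801]
tool_rot: [1.0, -0.011, 0.001, -0.001]
ft_force: [0.5, 6.8, 8.1]
grip_width: 0.0196
grip_force: 55.0
time: 33.18
position: [0.5636, -0.0398, 0.08]
tool_rot: [1.0, -0.011, 0.001, -0.001]
ft_force: [0.4, 6.4, 8.2]
grip_width: 0.0196
grip_force: 55.0
```

```bash

python3 -m creep '[{"translation":[0,6,0],"roll":0,"gripper":10},{"translation":[0,12,0],"roll":0,"gripper":10},{"translation":[0,18,0],"roll":0,"gripper":10},{"translation":[0,24,0],"roll":0,"gripper":10},{"translation":[0,30,0],"roll":0,"gripper":10}]' 55
python3 -m creep '[{"translation":[0,6,0],"roll":0,"gripper":10},{"translation":[0,12,0],"roll":0,"gripper":10},{"translation":[0,18,0],"roll":0,"gripper":10},{"translation":[0,24,0],"roll":0,"gripper":10},{"translation":[0,29,0],"roll":0,"gripper":10}]' 55
python3 -m creep '[{"translation":[0,4,0],"roll":0,"gripper":10},{"translation":[0,7,0],"roll":0,"gripper":10},{"translation":[0,9,0],"roll":0,"gripper":10},{"translation":[0,10,0],"roll":0,"gripper":10},{"translation":[0,10,0],"roll":0,"gripper":10}]' 55
python3 - <<'E'
from h import *
goto(.5619,-.1103,.080,88.8)
E
```

```text
time: 33.6
position: [0.5628, -0.0697, 0.08]
tool_rot: [1.0, -0.011, 0.0, -0.001]
ft_force: [1.6, 6.3, 8.0]
grip_width: 0.0195
grip_force: 55.0
time: 34.02
position: [0.5621, -0.0988, 0.0799]
tool_rot: [1.0, -0.011, 0.0, -0.001]
ft_force: [0.4, 7.5, 8.3]
grip_width: 0.0196
grip_force: 55.0
time: 34.43
position: [0.5619, -0.1088, 0.0799]
tool_rot: [1.0, -0.011, 0.0, -0.001]
ft_force: [-0.1, 5.5, 8.6]
grip_width: 0.0195
grip_force: 55.0
move [ 0.   1.5 -0.1] roll -0.04119193186073744 q6 68.9
```

```bash

python3 -m creep '[{"translation":[0,1,0],"roll":0,"gripper":10},{"translation":[0,2,0],"roll":0,"gripper":10},{"translation":[0,2,0],"roll":0,"gripper":10}]' 55
python3 -m creep '[{"translation":[0,-3,0],"roll":0,"gripper":10},{"translation":[0,-8,0],"roll":0,"gripper":10},{"translation":[0,-13,0],"roll":0,"gripper":10},{"translation":[0,-19,0],"roll":0,"gripper":10},{"translation":[0,-25,0],"roll":0,"gripper":10}]' 55
python3 -m creep '[{"translation":[0,-6,0],"roll":0,"gripper":10},{"translation":[0,-12,0],"roll":0,"gripper":10},{"translation":[0,-18,0],"roll":0,"gripper":10},{"translation":[0,-24,0],"roll":0,"gripper":10},{"translation":[0,-30,0],"roll":0,"gripper":10}]' 55
python3 -m creep '[{"translation":[0,-6,0],"roll":0,"gripper":10},{"translation":[0,-12,0],"roll":0,"gripper":10},{"translation":[0,-18,0],"roll":0,"gripper":10},{"translation":[0,-24,0],"roll":0,"gripper":10},{"translation":[0,-30,0],"roll":0,"gripper":10}]' 55
```

```text
time: 34.68
position: [0.5618, -0.1105, 0.0799]
tool_rot: [1.0, -0.011, 0.0, -0.001]
ft_force: [-0.7, 6.2, 8.2]
grip_width: 0.0195
grip_force: 55.0
time: 35.1
position: [0.5643, -0.0898, 0.0805]
tool_rot: [1.0, -0.01, 0.002, 0.002]
ft_force: [0.1, -6.2, 7.0]
grip_width: 0.0199
grip_force: 55.0
time: 35.52
position: [0.5649, -0.0595, 0.0805]
tool_rot: [1.0, -0.009, 0.002, 0.002]
ft_force: [0.9, -6.1, 7.3]
grip_width: 0.0194
grip_force: 55.0
time: 35.93
position: [0.5655, -0.0294, 0.0805]
tool_rot: [1.0, -0.009, 0.002, 0.002]
ft_force: [-1.1, -5.4, 7.6]
grip_width: 0.0193
grip_force: 55.0
```

```bash

python3 -m creep '[{"translation":[-0.5,-6,0.1],"roll":0,"gripper":10},{"translation":[-1,-12,0.2],"roll":0,"gripper":10},{"translation":[-1.5,-18,0.3],"roll":0,"gripper":10},{"translation":[-1.5,-24,0.3],"roll":0,"gripper":10},{"translation":[-1.5,-30,0.3],"roll":0,"gripper":10}]' 55
python3 -m creep '[{"translation":[0,-6,0],"roll":0,"gripper":10},{"translation":[0,-12,0],"roll":0,"gripper":10},{"translation":[0,-18,0],"roll":0,"gripper":10},{"translation":[0,-24,0],"roll":0,"gripper":10},{"translation":[0,-30,0],"roll":0,"gripper":10}]' 55
python3 -m creep '[{"translation":[0,-6,0],"roll":0,"gripper":10},{"translation":[0,-12,0],"roll":0,"gripper":10},{"translation":[0,-18,0],"roll":0,"gripper":10},{"translation":[0,-24,0],"roll":0,"gripper":10},{"translation":[0,-30,0],"roll":0,"gripper":10}]' 55
python3 -m creep '[{"translation":[0,-6,0],"roll":0,"gripper":10},{"translation":[0,-12,0],"roll":0,"gripper":10},{"translation":[0,-18,0],"roll":0,"gripper":10},{"translation":[0,-24,0],"roll":0,"gripper":10},{"translation":[0,-30,0],"roll":0,"gripper":10}]' 55
python3 - <<'E'
from h import *
goto(.5664,.1037,.080,88.8)
E
```

```text
time: 36.35
position: [0.5646, 0.0007, 0.0802]
tool_rot: [1.0, -0.009, 0.002, 0.002]
ft_force: [-0.7, -6.4, 6.9]
grip_width: 0.0194
grip_force: 55.0
time: 36.77
position: [0.5651, 0.0308, 0.0802]
tool_rot: [1.0, -0.009, 0.002, 0.002]
ft_force: [-0.6, -5.8, 8.4]
grip_width: 0.0197
grip_force: 55.0
time: 37.18
position: [0.5655, 0.0609, 0.0801]
tool_rot: [1.0, -0.009, 0.002, 0.002]
ft_force: [-0.0, -6.4, 7.8]
grip_width: 0.0194
grip_force: 55.0
time: 37.6
position: [0.566, 0.0909, 0.0801]
tool_rot: [1.0, -0.009, 0.002, 0.002]
ft_force: [-0.5, -6.3, 7.3]
grip_width: 0.0195
grip_force: 55.0
move [  0.2 -12.8   0. ] roll 0.12012287775962704 q6 89.3
```

```bash

python3 -m creep '[{"translation":[0,-5,0],"roll":0,"gripper":10},{"translation":[0,-9,0],"roll":0,"gripper":10},{"translation":[0,-12,0],"roll":0,"gripper":10},{"translation":[0,-12.5,0],"roll":0,"gripper":10},{"translation":[0,-12.5,0],"roll":0,"gripper":10}]' 55
python3 -m creep '[{"translation":[0,0,0],"roll":0,"gripper":10},{"translation":[0,0,0],"roll":0,"gripper":10}]' 55
python3 - <<'E'
from h import *
goto(.5664,.1037,.080,88.8)
E
```

```text
time: 38.02
position: [0.5662, 0.1037, 0.0801]
tool_rot: [1.0, -0.009, 0.002, 0.001]
ft_force: [0.3, -5.6, 7.8]
grip_width: 0.0196
grip_force: 55.0
time: 38.18
position: [0.5661, 0.1037, 0.08]
tool_rot: [1.0, -0.01, 0.002, 0.001]
ft_force: [-0.1, -5.5, 7.8]
grip_width: 0.0196
grip_force: 55.0
move [ 0.2 -0.   0. ] roll 0.10880451249039425 q6 90.6
```

```bash

python3 -m creep '[{"translation":[0,0,-10],"roll":0,"gripper":10},{"translation":[0,0,-35],"roll":0,"gripper":10},{"translation":[0,0,-65],"roll":0,"gripper":10},{"translation":[0,0,-95],"roll":0,"gripper":10},{"translation":[0,0,-120],"roll":0,"gripper":10}]' 55
python3 -m creep '[{"translation":[0,30,0],"roll":0,"gripper":10},{"translation":[0,60,0],"roll":0,"gripper":10},{"translation":[0,90,0],"roll":0,"gripper":10},{"translation":[0,120,0],"roll":0,"gripper":10},{"translation":[0,150,0],"roll":0,"gripper":10}]' 55
python3 -m creep '[{"translation":[0,30,0],"roll":0,"gripper":10},{"translation":[0,60,0],"roll":0,"gripper":10},{"translation":[0,90,0],"roll":0,"gripper":10},{"translation":[0,120,0],"roll":0,"gripper":10},{"translation":[0,150,0],"roll":0,"gripper":10}]' 55
python3 -m creep '[{"translation":[20,30,0],"roll":0,"gripper":10},{"translation":[40,60,0],"roll":0,"gripper":10},{"translation":[60,90,0],"roll":0,"gripper":10},{"translation":[75,115,0],"roll":-1,"gripper":10},{"translation":[80,135,0],"roll":-2,"gripper":10}]' 55
python3 -m creep '[{"translation":[0,0,0],"roll":-0.4,"gripper":10},{"translation":[0,0,0],"roll":-0.4,"gripper":10},{"translation":[0,0,0],"roll":-0.4,"gripper":10}]' 55
python3 - <<'E'
from h import *
goto(.6403,-.3305,.10,91.2)
snap("D1"); im,_=load("D1"); cv2.imwrite("pics/D1c.png",im[60:400])
E
```

```text
time: 38.6
position: [0.5642, 0.1054, 0.2003]
tool_rot: [1.0, -0.01, -0.0, -0.0]
ft_force: [0.5, 0.4, -2.1]
grip_width: 0.0195
grip_force: 55.0
time: 39.02
position: [0.5606, -0.0455, 0.1986]
tool_rot: [1.0, -0.01, -0.001, -0.0]
ft_force: [0.3, -0.3, -2.2]
grip_width: 0.0199
grip_force: 55.0
time: 39.43
position: [0.5577, -0.1956, 0.1984]
tool_rot: [1.0, -0.01, -0.001, -0.001]
ft_force: [0.1, 1.9, -1.9]
grip_width: 0.0197
grip_force: 55.0
time: 39.85
position: [0.6374, -0.3335, 0.198]
tool_rot: [1.0, 0.007, 0.001, 0.0]
ft_force: [0.2, -0.1, -2.7]
grip_width: 0.0195
grip_force: 55.0
time: 40.1
position: [0.6348, -0.33, 0.1979]
tool_rot: [1.0, 0.011, -0.001, -0.001]
ft_force: [0.1, 0.2, -1.9]
grip_width: 0.0197
grip_force: 55.0
move [ 5.7  0.9 97.8] roll 0.022813748012055157 q6 52.3
```

View pics/D1c.png

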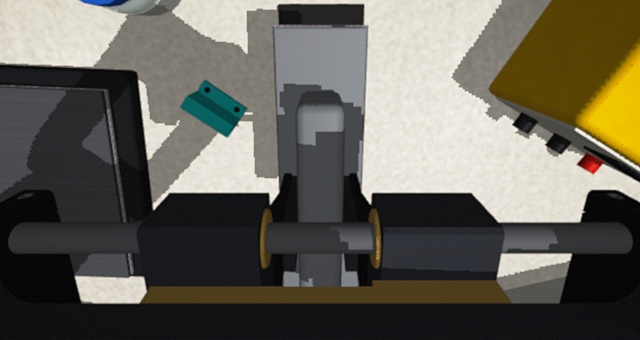

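```bash

python3 -m creep '[{"translation":[3,0.5,30],"roll":0,"gripper":10},{"translation":[5.5,1,60],"roll":0,"gripper":10},{"translation":[5.5,1,90],"roll":0,"gripper":10},{"translation":[5.5,1,115],"roll":0,"gripper":10},{"translation":[5.5,1,135],"roll":0,"gripper":10}]' 55
python3 -m creep '[{"translation":[0,0,5],"roll":0,"gripper":10},{"translation":[0,0,9],"roll":0,"gripper":10},{"translation":[0,0,12],"roll":0,"gripper":10},{"translation":[0,0,14],"roll":0,"gripper":10},{"translation":[0,0,14],"roll":0,"gripper":10}]' 55
python3 -m creep '[{"translation":[0,0,0.5],"roll":0,"gripper":10},{"translation":[0,0,0.5],"roll":0,"gripper":10},{"translation":[0,0,0.5],"roll":0,"gripper":10}]' 55
python3 - <<'E'
from h import *
goto(.6403,-.3305,.047,91.2)
E
```

```text
time: 40.57
position: [0.64, -0.3296, 0.0617]
tool_rot: [1.0, 0.011, -0.002, -0.001]
ft_force: [-0.1, -0.1, -1.6]
grip_width: 0.0192
grip_force: 55.0
time: 40.98
position: [0.642, -0.3326, 0.0514]
tool_rot: [1.0, 0.011, 0.001, 0.001]
ft_force: [0.1, -0.3, -2.5]
grip_width: 0.0196
grip_force: 55.0
time: 41.23
position: [0.6416, -0.3326, 0.0504]
tool_rot: [1.0, 0.011, 0.001, 0.0]
ft_force: [-0.5, -0.1, -1.5]
grip_width: 0.0193
grip_force: 55.0
move [-1.3 -2.1  3.4] roll 0.031160590760691775 q6 52.5
```

```bash

python3 -m creep '[{"translation":[-1.3,-2,0],"roll":0,"gripper":10},{"translation":[-1.3,-2,1],"roll":0,"gripper":10},{"translation":[-1.3,-2,2],"roll":0,"gripper":10},{"translation":[-1.3,-2,3],"roll":0,"gripper":10},{"translation":[-1.3,-2,3.3],"roll":0,"gripper":10}]' 55
python3 -m creep '[{"translation":[0,0,0],"roll":0,"gripper":10},{"translation":[0,0,0],"roll":0,"gripper":10}]' 55
python3 -m creep '[{"translation":[0,0,0],"roll":0,"gripper":50},{"translation":[0,0,0],"roll":0,"gripper":50},{"translation":[0,0,0],"roll":0,"gripper":50},{"translation":[0,0,0],"roll":0,"gripper":50},{"translation":[0,0,0],"roll":0,"gripper":50}]' 25
python3 -m creep '[{"translation":[0,0,-15],"roll":0,"gripper":60},{"translation":[0,0,-45],"roll":0,"gripper":60},{"translation":[-20,0,-80],"roll":0,"gripper":60},{"translation":[-40,0,-120],"roll":0,"gripper":60},{"translation":[-50,0,-160],"roll":0,"gripper":60}]' 25
python3 -m creep '[{"translation":[0,0,-40],"roll":0,"gripper":87},{"translation":[0,0,-40],"roll":0,"gripper":87},{"translation":[0,0,-40],"roll":0,"gripper":87},{"translation":[0,0,-40],"roll":0,"gripper":87}]' 25
python3 - <<'E'
from h import *
snap("E1"); fit("E1",(.6403,-.3305,.021),.17,.046,.024,win=6)
goto(.539,.3272,.25,-4)
E
```

```text
time: 41.65
position: [0.6399, -0.3303, 0.0472]
tool_rot: [1.0, 0.011, -0.0, -0.0]
ft_force: [-2.8, 0.8, 5.3]
grip_width: 0.0195
grip_force: 55.0
time: 41.82
position: [0.6399, -0.3303, 0.0472]
tool_rot: [1.0, 0.011, -0.0, -0.0]
ft_force: [-2.5, 1.4, 5.5]
grip_width: 0.0198
grip_force: 55.0
time: 42.23
position: [0.64, -0.3304, 0.0459]
tool_rot: [1.0, 0.011, 0.0, 0.0]
ft_force: [0.3, 0.6, -0.3]
grip_width: 0.0448
grip_force: 0.0
time: 42.65
position: [0.5884, -0.3308, 0.2051]
tool_rot: [1.0, 0.011, -0.001, -0.001]
ft_force: [-0.5, 0.1, 0.3]
grip_width: 0.0596
grip_force: 0.0
time: 42.98
position: [0.5904, -0.3313, 0.2448]
tool_rot: [1.0, 0.011, 0.0, 0.0]
ft_force: [-0.9, 0.9, -1.3]
grip_width: 0.0788
grip_force: 0.0
E1 [ 0.6403 -0.3311] 1.16 n [40, 40, 40, 40] med res 0.52 [np.float64(0.99), np.float64(0.5), np.float64(0.52), np.float64(0.49)]
move [ -36.7 -659.    -6. ] roll -84.75794474817573 q6 50.0
```

```bash

python3 -m creep '[{"translation":[-5,-30,-10],"roll":0,"gripper":87},{"translation":[-10,-60,-20],"roll":0,"gripper":87},{"translation":[-15,-90,-30],"roll":0,"gripper":87},{"translation":[-20,-120,-40],"roll":0,"gripper":87},{"translation":[-25,-150,-50],"roll":0,"gripper":87}]' >/dev/null
python3 -m creep '[{"translation":[-3,-30,0],"roll":0,"gripper":87},{"translation":[-6,-60,0],"roll":0,"gripper":87},{"translation":[-9,-90,0],"roll":0,"gripper":87},{"translation":[-12,-120,0],"roll":0,"gripper":87},{"translation":[-12,-150,0],"roll":0,"gripper":87}]' >/dev/null
python3 -m creep '[{"translation":[0,-30,0],"roll":0,"gripper":87},{"translation":[0,-60,0],"roll":0,"gripper":87},{"translation":[0,-90,0],"roll":0,"gripper":87},{"translation":[0,-120,0],"roll":0,"gripper":87},{"translation":[0,-150,0],"roll":0,"gripper":87}]' >/dev/null
python3 -m creep '[{"translation":[0,-30,0],"roll":-7,"gripper":87},{"translation":[0,-60,0],"roll":-14,"gripper":87},{"translation":[0,-90,0],"roll":-21,"gripper":87},{"translation":[0,-120,0],"roll":-28,"gripper":87},{"translation":[0,-145,0],"roll":-35,"gripper":87}]' >/dev/null
python3 -m creep '[{"translation":[0,0,0],"roll":-7,"gripper":87},{"translation":[0,0,0],"roll":-14,"gripper":87},{"translation":[0,0,0],"roll":-21,"gripper":87},{"translation":[0,0,0],"roll":-28,"gripper":87},{"translation":[0,0,0],"roll":-35,"gripper":87}]' >/dev/null
python3 -m creep '[{"translation":[0,0,0],"roll":-7,"gripper":87},{"translation":[0,0,0],"roll":-14,"gripper":87},{"translation":[0,0,0],"roll":-16,"gripper":87},{"translation":[0,0,0],"roll":-16,"gripper":87},{"translation":[0,0,0],"roll":-16,"gripper":87}]'
python3 - <<'E'
from h import *
snap("F1"); im,c=load("F1"); u=proj(c,[.539,.327,.068])[0]; x,y=int(u[0])-70,max(int(u[1])-70,0); print(x,y)
cv2.imwrite("pics/F1c.png",cv2.resize(im[y:y+140,x:x+140],None,fx=4,fy=4,interpolation=cv2.INTER_CUBIC))
goto(.539,.3272,.0705,-3)
E
```

```text
time: 45.53
position: [0.5401, 0.2626, 0.292]
tool_rot: [0.724, 0.689, -0.002, -0.001]
ft_force: [0.9, -0.4, -0.5]
grip_width: 0.0872
grip_force: 0.0
244 35
move [ 64.7  -3.8 221.8] roll 0.17956166262065665 q6 18.1
```

View pics/F1c.png

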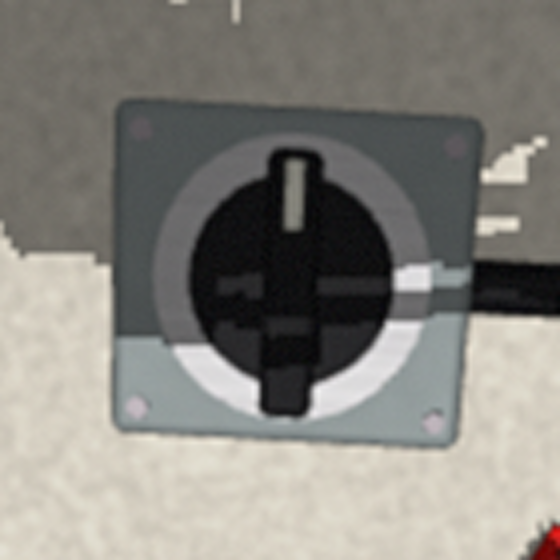

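```bash
python3 - <<'E'
from h import *
_,c=load("F1")
A=ray(c,(244+296/4,35+151/4),.082);B=ray(c,(244+285/4,35+413/4),.082); a=np.degrees(np.arctan2(*(A-B)[1::-1])); print((A+B)/2,np.linalg.norm(A-B),a)
goto(*((A+B)/2)[:2],.0705,a-90)
E
```

```text
[0.54127601 0.32661706 0.082     ] 0.06357039277544503 84.53099408104455
move [ 64.2  -1.5 221.8] roll 2.6485675815761027 q6 18.1
```

```bash

python3 -m creep '[{"translation":[20,-1,30],"roll":1,"gripper":60},{"translation":[40,-2,60],"roll":2.5,"gripper":60},{"translation":[64.5,-2.5,85],"roll":2.5,"gripper":60},{"translation":[64.5,-2.5,115],"roll":2.5,"gripper":60},{"translation":[64.5,-2.5,145],"roll":2.5,"gripper":60}]' 25
python3 -m creep '[{"translation":[0,0,25],"roll":0,"gripper":50},{"translation":[0,0,50],"roll":0,"gripper":50},{"translation":[0,0,68],"roll":0,"gripper":50},{"translation":[0,0,77],"roll":0,"gripper":50},{"translation":[0,0,77],"roll":0,"gripper":40}]' 25
python3 -m creep '[{"translation":[0,0,0],"roll":0,"gripper":5},{"translation":[0,0,0],"roll":0,"gripper":5},{"translation":[0,0,0],"roll":0,"gripper":5},{"translation":[0,0,0],"roll":0,"gripper":5},{"translation":[0,0,0],"roll":0,"gripper":5}]' 25
python3 -m creep '[{"translation":[0,0,0],"roll":0,"gripper":5},{"translation":[0,0,0],"roll":0,"gripper":5},{"translation":[0,0,0],"roll":0,"gripper":5}]' 25
```

```text
time: 46.0
position: [0.5412, 0.3287, 0.1473]
tool_rot: [0.738, 0.674, 0.0, 0.0]
ft_force: [-0.1, -0.5, -0.6]
grip_width: 0.0634
grip_force: 0.0
time: 46.42
position: [0.5397, 0.3265, 0.069]
tool_rot: [0.739, 0.674, -0.003, -0.001]
ft_force: [-0.1, 0.7, -0.2]
grip_width: 0.0482
grip_force: 0.0
time: 46.83
position: [0.5407, 0.3275, 0.0729]
tool_rot: [0.739, 0.674, -0.0, -0.001]
ft_force: [-5.2, 2.7, 4.7]
grip_width: 0.0181
grip_force: 3.1
time: 47.08
position: [0.5387, 0.3276, 0.0727]
tool_rot: [0.739, 0.673, -0.002, -0.002]
ft_force: [-6.1, 1.1, 5.4]
grip_width: 0.0138
grip_force: 25.0
```

```bash

python3 -m creep '[{"translation":[0,-2,0],"roll":0,"gripper":5},{"translation":[0,-2,0],"roll":5,"gripper":5},{"translation":[0,-2,0],"roll":10,"gripper":5},{"translation":[0,-2,0],"roll":15,"gripper":5},{"translation":[0,-2,0],"roll":20,"gripper":5}]' 25
python3 -m creep '[{"translation":[0,0,0],"roll":5,"gripper":5},{"translation":[0,0,0],"roll":10,"gripper":5},{"translation":[0,0,0],"roll":15,"gripper":5},{"translation":[0,0,0],"roll":20,"gripper":5},{"translation":[0,0,0],"roll":25,"gripper":5}]' 25
python3 -m creep '[{"translation":[0,0,0],"roll":5,"gripper":5},{"translation":[0,0,0],"roll":10,"gripper":5},{"translation":[0,0,0],"roll":15,"gripper":5},{"translation":[0,0,0],"roll":20,"gripper":5},{"translation":[0,0,0],"roll":25,"gripper":5}]' 25
python3 -m creep '[{"translation":[0,0,0],"roll":3,"gripper":5},{"translation":[0,0,0],"roll":6,"gripper":5},{"translation":[0,0,0],"roll":9,"gripper":5},{"translation":[0,0,0],"roll":12,"gripper":5},{"translation":[0,0,0],"roll":15,"gripper":5}]' 25
python3 - <<'E'
from h import *
o=telemetry.get_obs(); R=Ro.from_quat(o["tool_rot"]).as_matrix(); print(o["moment"],o["grip_width"],np.degrees(np.arctan2(R[1,0],R[0,0])))
E
```

```text
time: 47.5
position: [0.5387, 0.3276, 0.0727]
tool_rot: [0.846, 0.534, -0.0, -0.0]
ft_force: [-2.9, 0.8, 3.6]
grip_width: 0.0136
grip_force: 25.0
time: 47.92
position: [0.5388, 0.3276, 0.0727]
tool_rot: [0.941, 0.338, -0.0, -0.0]
ft_force: [-2.8, -0.1, 4.1]
grip_width: 0.0141
grip_force: 25.0
time: 48.33
position: [0.5388, 0.3275, 0.0727]
tool_rot: [0.992, 0.126, -0.0, -0.0]
ft_force: [-3.3, 0.2, 4.1]
grip_width: 0.0141
grip_force: 25.0
time: 48.75
position: [0.5388, 0.3275, 0.0727]
tool_rot: [1.0, -0.003, -0.0, -0.0]
ft_force: [-2.7, -0.1, 4.9]
grip_width: 0.0141
grip_force: 25.0
[0.07341356 0.45471102 0.08272409] 0.014109312840970173 -0.3836101292869592
```

```bash

python3 -m creep '[{"translation":[0,0,0],"roll":1.5,"gripper":5},{"translation":[0,0,0],"roll":3,"gripper":5},{"translation":[0,0,0],"roll":4.5,"gripper":5},{"translation":[0,0,0],"roll":6,"gripper":5},{"translation":[0,0,0],"roll":6,"gripper":5}]' 25
python3 - <<'E'
from h import *
o=telemetry.get_obs(); R=Ro.from_quat(o["tool_rot"]).as_matrix(); print(o["moment"],o["grip_width"],np.degrees(np.arctan2(R[1,0],R[0,0])))
E
python3 -m creep '[{"translation":[0,0,0],"roll":1,"gripper":5},{"translation":[0,0,0],"roll":2,"gripper":5},{"translation":[0,0,0],"roll":3,"gripper":5},{"translation":[0,0,0],"roll":3,"gripper":5}]' 25
python3 - <<'E'
from h import *
o=telemetry.get_obs(); R=Ro.from_quat(o["tool_rot"]).as_matrix(); print(o["moment"],o["grip_width"],np.degrees(np.arctan2(R[1,0],R[0,0])))
E
```

```text
time: 49.17
position: [0.5388, 0.3275, 0.0727]
tool_rot: [0.999, -0.054, -0.0, 0.0]
ft_force: [-3.2, -0.3, 5.2]
grip_width: 0.014
grip_force: 25.0
[0.08662594 0.58489963 0.18691857] 0.013955989986782633 -6.223199921192665
time: 49.5
position: [0.539, 0.3274, 0.0727]
tool_rot: [0.997, -0.079, 0.0, 0.0]
ft_force: [-3.0, 0.9, 4.4]
grip_width: 0.0145
grip_force: 25.0
[0.00996968 0.54282579 0.62168388] 0.014458845896763967 -9.083299963991598
```

```bash

python3 -m creep '[{"translation":[0,0,0],"roll":-1.5,"gripper":5},{"translation":[0,0,0],"roll":-1.5,"gripper":50},{"translation":[0,0,0],"roll":-1.5,"gripper":50},{"translation":[0,0,0],"roll":-1.5,"gripper":50},{"translation":[0,0,0],"roll":-1.5,"gripper":50}]' 25
python3 -m creep '[{"translation":[0,0,0],"roll":0,"gripper":50},{"translation":[0,0,-20],"roll":0,"gripper":60},{"translation":[0,0,-55],"roll":0,"gripper":60},{"translation":[0,0,-90],"roll":0,"gripper":60},{"translation":[0,0,-125],"roll":0,"gripper":60}]' 25
python3 -m creep '[{"translation":[-30,0,-25],"roll":0,"gripper":60},{"translation":[-60,0,-50],"roll":0,"gripper":60},{"translation":[-60,0,-100],"roll":0,"gripper":60},{"translation":[-60,0,-100],"roll":0,"gripper":60},{"translation":[-60,0,-100],"roll":0,"gripper":60}]' 25
python3 - <<'E'
from h import *
snap("G1"); im,c=load("G1"); u=proj(c,[.539,.327,.068])[0]; x,y=int(u[0])-60,max(int(u[1])-60,0); print(x,y)
s=viewer.camera("scene")
a=cv2.resize(im[y:y+120,x:x+120],(400,400),interpolation=cv2.INTER_CUBIC); b=cv2.resize(s[60:300,160:400],(400,400))
cv2.imwrite("pics/G1c.png",np.hstack([a,b]))
E
```

```text
time: 49.92
position: [0.5399, 0.3273, 0.0717]
tool_rot: [0.998, -0.068, 0.0, -0.0]
ft_force: [0.9, -0.0, 0.4]
grip_width: 0.0328
grip_force: 0.0
time: 50.33
position: [0.5391, 0.3271, 0.1975]
tool_rot: [0.998, -0.068, -0.001, 0.0]
ft_force: [0.9, 0.4, 0.5]
grip_width: 0.0583
grip_force: 0.0
time: 50.75
position: [0.4819, 0.3366, 0.301]
tool_rot: [0.998, -0.067, 0.004, -0.002]
ft_force: [0.6, 0.4, 0.2]
grip_width: 0.0603
grip_force: 0.0
262 56
```

View pics/G1c.png

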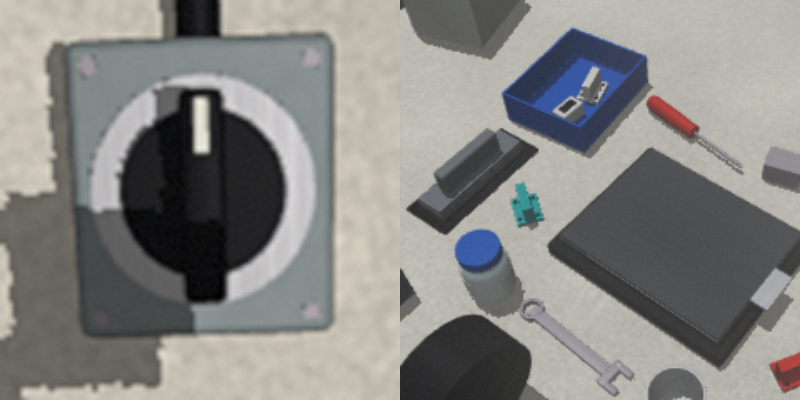

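Left, the handle is turned back on, with its bar lined up with the box. Right, both prints are in the bin, the block lies on its mat and the bed is clear, so I'm handing in.

```bash
python3 -c "
from rig import hand_in
print(hand_in())"
```

```text
the job is handed in; nothing more can be done
None
```

The job is done and handed in at about 51 s: the isolator was switched off, the two prints present (foot and case) went into the blue bin, the bed got one stroke there and back at about 10 N, the block is back on its mat, and the isolator is on again.

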